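Load a lug bracket into the index table with feeding tongs

ROBOT

A 6-joint arm with a two-finger parallel gripper is mounted at the origin on the work surface. World frame = base frame: x ahead of the robot, y to its left, z up, the work surface at z = 0. Lengths are in mm, angles in rad, forces in N, time in s.
With the tool pointing down it reaches from about 350 to 875 mm from the base axis. Payload 4.2 kg.
Tool frame: the origin (TCP) lies between the finger pads; the fingertips stand 14 mm ahead of it and the grasp point (between the pads) lies 5 mm behind it; z points along the fingers, y is the line along which they close (so a half turn about z gives the same grasp; the last joint's range is limited). The gripper opens to 85 mm and grips with 20 to 120 N. Pads are 22 mm wide; open, the fingers measure 114 mm over their backs; the gripper's body (76 mm by 85 mm) begins 54 mm behind the grasp point. The pads swing forward as they close: fully open they stand 13 mm farther back than shut.
Start: joints at [1.498, 0.385, 0.008, 0, -1.194, -0.259], TCP at [203.558, 590.9, 245.312] pointing down, gripper open.
Joint ranges: [-3.14, 3.14], [-1.21, 2.06], [-1.07, 1.41], [-3.16, 2.05], [-2.99, -0.16], [-3.1, 3.1]. Speed limits (rad/s): [2.79, 2.79, 3.14, 3.14, 3.14, 3.14].

INTERFACE

Orientations are given as a unit quaternion [x, y, z, w].
In Python, from bench import * gives the robot as it stands.
- The arm moves only by the tool carry_out, never from a script. Its argument "motion" is a list of rows, each a list of 7 numbers: the turn, a rotation vector about the tool's x, y, z in rad, then the shift along the tool's x, y, z in mm, then the opening, from -1 (shut) to 1 (fully open), so that 0 is half open. A call has 1 to 5 rows; each row is the pose to reach, as a shift and turn from the pose commanded when the call began, along the tool's axes at that moment; what a row does not reach only later rows make up. A row lasts 1/8 s, in which the tool goes at most 62.5 mm and 10.7 degrees, less where a joint would pass 70% of its speed; a pose out of reach is approached as far as the arm can. A call with a gripper value outside its range is refused whole. The fingers move at their own pace and stop on an object; the grip force is fixed at half the most. Time passes only in rows, so rows that repeat a pose let the fingers close. It gives the time, the measured TCP pose, the force, the opening and the grip force at its end, in the units of the state.
- read_state(): the state, without advancing time (a new reading comes with each control period).
- get_image(name): name is "scene" or "top"; returns a dict with "color" (400x640x3 uint8, blue, green, red), "mtx" (3x3 intrinsics, pixels), "k1" (the pictures are not rectified: a ray, as slopes to the right and down, at radius r is drawn at 1 + k1 r^2 times it, then the intrinsics apply), "position" and "orientation" of the camera in the world. Camera axes: x right, y down, z forward; pixel columns grow to the right and rows downward; lengths in mm; the calibration is good to about 2 mm. A picture is of the moment at which its call begins. There is no depth.
- job_done(): hands the job in; it is judged then, once.
The state is a dict: "clock": time; "joints": joint angles; "joint_vel": joint speeds; "joint_efforts": joint torques, N m; "position": TCP position; "ee_rot": TCP orientation; "contact_force": force on the tool from outside, world axes, zero at the start; "wrist_torque": the same for the moment, N m; "gripper_width": finger opening in mm; "grasp_force": force on a finger pad.
Only numpy, scipy, OpenCV 4.12 (cv2) and the standard library are available. Lean on these libraries where they do the work, as an engineer would, in place of code of your own. Each camera call takes 0.05 s, during which the arm holds its last target. There are 200 camera calls.

TASK

Turn the round index table click by click until its corner nest (the one with a rail and an end stop) stands at the plunger housing and has clicked in. Then, using the feeding tongs so that the gripper never touches the bracket, take the lug bracket from the tray and load it into that nest: keep it level, set it flat on the pad and push it gently but fully home against the back rail and the end stop. Put the tongs back standing in their holder and leave the other things alone.

Things in the scene. Friction and masses are not known exactly. Their poses are not given: they have to be found in the camera images.
- indexer: Fixed base of the round, hand-turned index table; origin on the bench under its axis, z up. Dark dial 300 mm across, top 56 mm above the bench, with four different nests 90 degrees apart: a corner of two stops, two vee blocks, two dowels, two parallel rails (none over 27 mm above the dial), and four handle posts between them. The plunger housing is on the base's -x side.
- dial (a joint): Turn of the dial, rad, counterclockwise from above positive, endless. 0 or any full turn = corner nest at the plunger housing; a click each pi/2; it may start between clicks, where it turns freely. A sprung ball rides over two rim pins at each click, 0.06 rad before and after it: about 7 N at a handle post to pass a pin; between the two pins it pulls the dial true..
- post (a point): Handle post on the dial, its top centre, 111 mm above the bench: plain steel, round, 16 mm thick, 55 mm high, 125 mm from the dial's axis. Four alike, 90 degrees apart, midway between the nests; this one stands at the angle dial + pi/4 from the base's x axis.
- station (a point): Point fixed to the base where corner_nest lies when clicked in at the loading station; axes are the base's. A sideways push of over about 9 N here can turn the dial out of its click. The plunger housing (42 x 50 mm, 56 mm high) stands outside the rim here, centred 190 mm from the dial's axis.
- corner_nest (a point): On top of the nest's pad (60 mm along x, 96 mm along y), 60 mm above the bench, 95 mm from the dial's axis, to which x points; turns with the dial. Back rail: face at x = +22.5 mm, 70 mm long. End stop (end_stop_c0, 30 mm along x): adjustable, face clamped anywhere from y = +24 to +46 mm, not measured: feel for it. Both stand 12 mm above the pad; -x and -y sides are open.
- tray: Fixed shallow dark steel tray, 170 (x) x 150 (y) mm, rim 16 mm high, walls and floor 3 mm. Origin: centre of its underside.
- bracket: Steel lug bracket, about 0.22 kg, standing on its foot. Foot 45 (x) x 70 (y) x 6 mm; on its middle an upright lug, 8 mm thick (x), 40 mm long (y), from 6 to 40 mm height. Symmetric: half a turn makes no difference. Origin: centre of its underside, z up.
- tongs: Spring-bow feeding tongs of flat steel, 0.21 kg, 155 mm long, standing jaws down in the holder. Origin: between the jaw tips at their lower end, z up to the bow. Two flat arms (20 mm wide in x, 5 mm thick) at +y and -y, hinged at the bow: squeeze them along y. Jaw faces 20 mm wide, 22 mm high from the tips up. Free, the jaws gape 32 mm and measure 46 mm over the outside.
- tongs_grip (a point): Where to take the tongs: midway between the arms, 119 mm above the jaw tips, 35 mm below the bow's top; axes as the tongs. Width here: 36 mm free; 34.5 mm carries them with jaws open about 26 mm; 30 mm = jaws on the 8 mm lug (1 mm here moves the jaws 4 mm). The spring takes 9 N here at first, 16 N on the lug; grip with 60 N or more to hold the bracket.
- tongs_arm (a joint): Angle in rad by which the arms are squeezed: 0 = jaws fully open, about 0.17 = closed on the 8 mm lug, 0.22 = limit.
- holder: Fixed grey sheet-steel tongs holder: a pocket open at the top, 64 (x) x 86 (y) mm outside, walls 4 mm, rim 62 mm above the bench, floor 4 mm above it, on a 110 x 120 mm foot. Origin: on the bench under its centre. The tongs stand in it with their arms apart along its y.
- spray_can: Bystander: white spray can, 65 mm across, 190 mm high. Origin: centre of its underside.
- profile: Bystander: offcut of 40 x 40 mm aluminium profile, 160 mm long along its x. Origin: centre of its underside.
- toggle_clamp: Bystander: loose toggle clamp with a red handle, base 90 x 50 mm, 130 mm high. Origin: centre of its underside.

How it is judged (in metres and radians):
On the way, in this order (a step that is already met when the one before it is completed fails the run):
1. the corner nest stands at the plunger housing, clicked in (horizontal distance between corner_nest and station below 0.004 m and velocity of joint dial between -0.1 and 0.1 rad/s and contact force between each of the arm, the fingers and indexer below 0.5 N), for 0.3 s.
2. the bracket is carried clear of the tray in the tongs (z of bracket in the frame of tray above 0.025 m and contact force between tongs and bracket above 1 N and contact force between the fingers and tongs above 1 N), for 0.2 s.
At the end, for the whole second after the job is handed in: Corner nest clicked in within 4 mm of the station; bracket at rest, flat on the pad and against both stops (gaps under 2 mm, square within 0.05 rad); tongs at rest in the holder's pocket, jaws down, leaning less than 0.6 rad (horizontal distance between corner_nest and station below 0.004 m and x of bracket in the frame of corner_nest between -0.002 and 0.002 m and horizontal distance between bracket and end_stop_c0 between 0.038 and 0.042 m and z of bracket in the frame of corner_nest between -0.002 and 0.002 m and angle between the y axis of bracket and the y axis of corner_nest, either way round below 0.05 rad and angle between bracket's own z axis and vertical below 0.05 rad and linear speed of bracket below 0.01 m/s and x of tongs in the frame of holder between -0.03 and 0.03 m and y of tongs in the frame of holder between -0.04 and 0.04 m and z of tongs in the frame of holder below 0.02 m and angle between tongs's own z axis and vertical below 0.6 rad and linear speed of tongs below 0.02 m/s); the robot touches nothing.
It fails at once if the gripper or arm touches the bracket (contact force between any of the fingers, the arm and bracket above 0.3 N).
It fails at once if the bracket is dropped or shoved against the index table with more than 30 N (contact force between bracket and indexer above 30 N).
It fails at once if a bystander is moved by more than 15 mm (distance of any of spray_can, profile, toggle_clamp from where it was at the start of the episode above 0.015 m).
It fails at once if the bracket is tipped over 0.08 rad while it touches the index table (contact force between bracket and indexer above 0.5 N and angle between bracket's own z axis and vertical above 0.08 rad).
It also fails if it takes over 72 s, if anything falls off the work surface, if the arm or the gripper's body presses on something with over 40 N, if the wrist force passes 120 N, or if a joint passes its speed limit or range.

## Working session

There is one attempt and no reset: what is moved stays moved. The work goes in short steps, Python scripts to look and compute and a tool call to move; the robot and the scene stay as the last step left them, time stands still between calls to the robot, and variables do not carry over. Pictures are saved under pics/ and viewed, at most 10 in all, crops included, and the job is handed in when it is done.

Besides the shell and the picture viewer there is one more tool, called after ">>>" in YAML: its name, and indented under it one key for each argument. carry_out: Moves the arm, as the interface text tells. Its arguments: {"type":"object","properties":{"motion":{"type":"array"}},"required":["motion"]}

```bash
ls; mkdir -p pics; cat > h.py <<'E'
from bench import *
import numpy as np, cv2
from scipy.spatial.transform import Rotation as R
def snap(n,f):
    im=get_image(n); cv2.imwrite('pics/'+f,im['color']); np.save('pics/'+f+'.npy',im,allow_pickle=True); return im
def load(f): return np.load('pics/'+f+'.npy',allow_pickle=True).item()
def ray(im,u,v):
    K=np.array(im['mtx']);x=(u-K[0,2])/K[0,0];y=(v-K[1,2])/K[1,1];k=im['k1']
    a,b=x,y
    for _ in range(30):
        s=1+k*(a*a+b*b);a,b=x/s,y/s
    o=im['orientation'];Rm=R.from_quat(o).as_matrix() if np.size(o)==4 else np.array(o)
    return np.array(im['position'],float),Rm@np.array([a,b,1])
def at(im,u,v,z):
    p,d=ray(im,u,v);return (p+d*(z-p[2])/d[2]).round(1)
def proj(im,P):
    o=im['orientation'];Rm=R.from_quat(o).as_matrix() if np.size(o)==4 else np.array(o)
    c=Rm.T@(np.array(P,float)-im['position']);a,b=c[:2]/c[2];s=1+im['k1']*(a*a+b*b);K=im['mtx']
    return np.array([K[0][0]*a*s+K[0][2],K[1][1]*b*s+K[1][2]]).round(1)
E
python3 - <<'E'
from h import *
for n in ('top','scene'):
    im=snap(n,n+'0.png'); print(im['position'],im['orientation'],im['mtx'],im['k1'])
print(read_state())
E
```

```text
pics
[ 371.30315189  -31.96758473 1617.4066822 ] [-0.69616909  0.71423418 -0.05111195  0.05104604] [[514.84145624   0.         325.98734134]
 [  0.         514.84145624 199.36452022]
 [  0.           0.           1.        ]] -0.13758411299349285
[1194.97975183  423.42767995 1017.84225823] [ 0.42187092  0.84075765 -0.30246029 -0.15384822] [[485.74069658   0.         314.70422582]
 [  0.         485.74069658 199.89554957]
 [  0.           0.           1.        ]] -0.144591199613175
{'clock': 0.1, 'joints': array([ 1.49760866e+00,  3.85506360e-01,  6.76807245e-03, -3.98218164e-04,
       -1.19401884e+00, -2.58619833e-01]), 'joint_vel': array([ 0.00135519, -0.00253086,  0.0025907 ,  0.00237095, -0.00070333,
        0.00059492]), 'joint_efforts': array([-6.57991022e-04, -3.93318951e+01,  1.88928902e+01,  4.19797897e+00,
       -2.58701941e-03,  5.47788289e-06]), 'position': array([203.41478688, 590.45295466, 244.32247732]), 'ee_rot': array([ 9.86256888e-01, -1.65216085e-01, -9.35071494e-05,  9.93323288e-04]), 'contact_force': array([ 0.03887607,  0.88791328, -0.43778293]), 'wrist_torque': array([-0.03064055, -0.00603163,  0.06832816]), 'grasp_force': 0.0, 'gripper_width': 85.39909464434277}
```

View pics/top0.png

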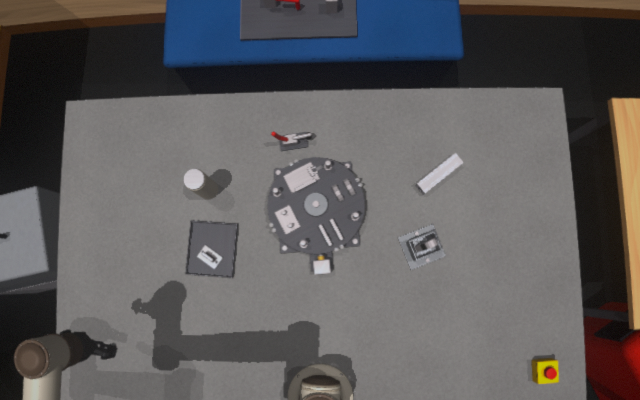

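View pics/scene0.png

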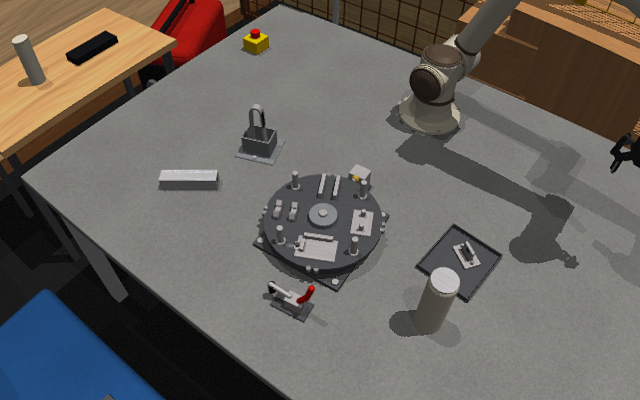

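The top view has the dial centre at about (316,205), the plunger housing at (321,263), the corner nest at (302,178), so about half a turn off, the tray at (212,248) with the bracket at (209,257), and the holder with tongs at (423,246). The scene view agrees. Next I'll enlarge these areas.

```bash
python3 - <<'E'
from h import *
im=load('top0.png');c=im['color']
up=lambda y0,y1,x0,x1,s:cv2.resize(c[y0:y1,x0:x1],None,fx=s,fy=s,interpolation=cv2.INTER_CUBIC)
A=up(150,280,255,375,4.0) # 480x520
B=up(218,280,182,242,5.0) #300x310
C=up(220,272,394,454,5.0) #300x260
o=np.zeros((580,790,3),np.uint8);o[:520,:480]=A;o[:310,485:785]=B;o[315:575,485:785]=C
cv2.imwrite('pics/c1.png',o)
E
```

```text
(no output)
```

View pics/c1.png

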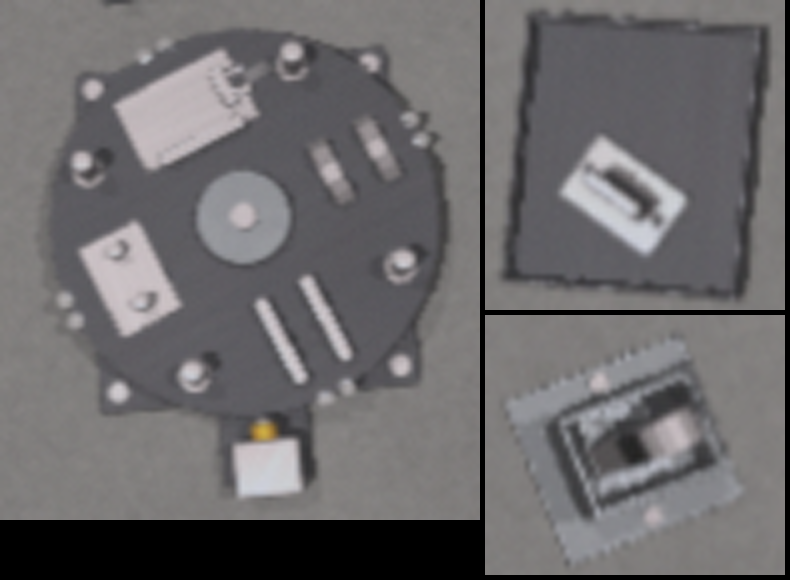

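The crop shows the hub at (243,215), posts at (293,55), (86,163), (403,258) and (193,370), and the housing at (268,468). The bracket foot corners are (602,135), (688,198), (645,255), (560,195), and the holder foot corners are (505,405), (683,337), (742,492), (572,563).

```bash
python3 - <<'E'
from h import *
im=load('top0.png')
A=lambda x,y,z:at(im,255+x/4-.375,150+y/4-.375,z)
B=lambda x,y,z:at(im,182+(x-485)/5-.4,218+y/5-.4,z)
C=lambda x,y,z:at(im,394+(x-485)/5-.4,220+(y-315)/5-.4,z)
P=np.array([A(*p,111) for p in [(293,53),(86,160),(194,370),(403,257)]]);c=P.mean(0)
print('posts',P[:,:2],'c',c,np.linalg.norm((P-c)[:,:2],axis=1),np.degrees(np.arctan2((P-c)[:,1],(P-c)[:,0])))
bl=np.array([A(*p,10) for p in [(92,90),(370,63),(118,392),(400,365)]]);print('bolts c',bl.mean(0),bl[:,:2])
h=A(268,468,56);print('house',h,np.linalg.norm((h-c)[:2]),np.degrees(np.arctan2(*(c-h)[1::-1])))
n=A(185,110,60);print('pad',n,np.linalg.norm((n-c)[:2]),np.degrees(np.arctan2(*(n-c)[1::-1])))
F=np.array([B(*p,9) for p in [(602,135),(688,198),(645,255),(560,195)]]);print('foot',F.mean(0),np.linalg.norm(np.diff(F,axis=0),axis=1),[np.degrees(np.arctan2(*d[1::-1])) for d in np.diff(F,axis=0)])
T=np.array([B(*p,16) for p in [(530,12),(768,28),(742,297),(508,278)]]);print('tray',T.mean(0),np.linalg.norm(np.diff(T,axis=0),axis=1))
H=np.array([C(*p,3) for p in [(505,405),(683,337),(742,492),(572,563)]]);print('holder',H.mean(0),np.linalg.norm(np.diff(H,axis=0),axis=1),[np.degrees(np.arctan2(*d[1::-1])) for d in np.diff(H,axis=0)])
H=np.array([C(*p,62) for p in [(553,412),(688,362),(722,458),(592,518)]]);print('rim',H.mean(0),np.linalg.norm(np.diff(H,axis=0),axis=1),[np.degrees(np.arctan2(*d[1::-1])) for d in np.diff(H,axis=0)])
print('bow',C(668,435,154))
E
```

```text
posts [[ 700.7  -43.4]
 [ 623.7  112.4]
 [ 466.    35.2]
 [ 545.2 -120.4]] c [583.9   -4.05 111.  ] [123.25040568 123.06357097 124.26170971 122.61734176] [ -18.61870631   71.13072171  161.58692258 -108.39800764]
bolts c [584.7   -2.65  10.  ] [[ 697.   116.6]
 [ 713.1 -105.3]
 [ 456.6   99.3]
 [ 472.1 -121.2]]
house [394.1 -16.7  56. ] 190.22108847338674 3.8130730372259
pad [669.2  40.5  60. ] 96.23301148774256 27.576909539842735
foot [433.175 335.175   9.   ] [68.0612959  44.46684158 66.42439311] [np.float64(-126.51632841377338), np.float64(142.12501634890182), np.float64(54.68292089909395)]
tray [459.325 325.575  16.   ] [152.416961   168.18183612 148.38102978]
holder [ 449.2  -332.45    3.  ] [121.84879975 104.13438433 117.17017539] [np.float64(-70.98512408314147), np.float64(-161.75644237976627), np.float64(110.43013321077893)]
rim [ 453.15  -329.825   62.   ] [88.82843013 61.62661763 87.95385154] [np.float64(-71.62624280156602), np.float64(-163.211704268684), np.float64(112.59982094692946)]
bow [ 449.1 -329.   154. ]
```

```bash
cat >> h.py <<'E'
def down(a):  # tool straight down, tool x at world angle a (deg)
    c,s=np.cos(np.radians(a)),np.sin(np.radians(a)); return R.from_matrix(np.array([[c,s,0],[s,-c,0],[0,0,-1]]))
def plan(wps,start=None):
    s=read_state(); p,q=(s['position'],R.from_quat(s['ee_rot'])) if start is None else (np.array(start[:3],float),down(start[3]))
    for x,y,z,a,g,n in wps:
        k0=0; P0,Q0=p,q; t=np.array([x,y,z],float); T=down(a); rv=(Q0.inv()*T).as_rotvec()
        while k0<n:
            m=min(5,n-k0); out=[]
            for k in range(k0+1,k0+m+1):
                Pk=P0+(t-P0)*k/n; Qk=Q0*R.from_rotvec(rv*k/n)
                out.append(np.r_[(q.inv()*Qk).as_rotvec().round(3),q.inv().apply(Pk-p).round(1),g].tolist())
            p=p+q.apply(out[-1][3:6]); q=q*R.from_rotvec(out[-1][:3]); k0+=m
            print(str(out).replace('-0.0,','0,').replace('0.0,','0,'))
def st():
    s=read_state(); r=R.from_quat(s['ee_rot']).as_matrix()
    print(round(s['clock'],2),s['position'].round(1),'a',np.degrees(np.arctan2(r[1,0],r[0,0])).round(1),'tilt',np.degrees(np.arccos(-r[2,2])).round(2),'F',s['contact_force'].round(1),'w',round(s['gripper_width'],1),round(s['grasp_force'],1),'j',s['joints'].round(2))
E
python3 - <<'E'
from h import *
plan([(624,115,200,-108.6,-0.3,15),(624,115,101,-108.6,-0.3,5)])
c=np.array([584.2,-3.5])
print('arc 5 rows x 5deg')
f=lambda t:[*(c+125*np.array([np.cos(np.radians(t)),np.sin(np.radians(t))])),101,t-180,-.5,1]
for d in (5,10,15,20,25):plan([f(71.4+d)],f(71.4))
E
```

```text
[[0, 0, 0.104, 36.8, 20.8, 3.0, -0.3], [0, 0, 0.208, 73.7, 41.6, 6.0, -0.3], [0, 0, 0.313, 110.5, 62.5, 9.0, -0.3], [0, 0, 0.417, 147.4, 83.3, 12.0, -0.3], [0, -0.001, 0.521, 184.2, 104.1, 15.0, -0.3]]
[[0.001, 0, 0.104, 42.3, -0.3, 3.0, -0.3], [0.001, 0, 0.209, 84.6, -0.5, 5.9, -0.3], [0.001, 0, 0.313, 126.9, -0.8, 8.9, -0.3], [0.001, 0, 0.417, 169.3, -1.1, 11.9, -0.3], [0.001, 0, 0.521, 211.6, -1.4, 14.8, -0.3]]
[[0, -0.001, 0.105, 36.6, -21.3, 3.0, -0.3], [0, -0.001, 0.209, 73.1, -42.6, 6.0, -0.3], [0, -0.001, 0.313, 109.7, -63.9, 8.9, -0.3], [0, -0.001, 0.417, 146.3, -85.2, 11.9, -0.3], [0, -0.001, 0.521, 182.8, -106.5, 14.9, -0.3]]
[[0, 0, 0, 0, 0, 19.8, -0.3], [0, 0, 0, 0, 0, 39.6, -0.3], [0, 0, 0, 0, 0, 59.4, -0.3], [0, 0, 0, 0, 0, 79.2, -0.3], [0, 0, 0, 0, 0, 99.0, -0.3]]
arc 5 rows x 5deg
[[0, 0, -0.087, 0.5, 10.9, 0, -0.5]]
[[0, 0, -0.175, 1.9, 21.7, 0, -0.5]]
[[0, 0, -0.262, 4.3, 32.4, 0, -0.5]]
[[0, 0, -0.349, 7.5, 42.8, 0, -0.5]]
[[0, 0, -0.436, 11.7, 52.8, 0, -0.5]]
```

>>> carry_out:
  motion:
    - [0, 0, 0.104, 36.8, 20.8, 3, -0.3]
    - [0, 0, 0.208, 73.7, 41.6, 6, -0.3]
    - [0, 0, 0.313, 110.5, 62.5, 9, -0.3]
    - [0, 0, 0.417, 147.4, 83.3, 12, -0.3]
    - [0, 0, 0.521, 184.2, 104.1, 15, -0.3]

```text
clock: 0.72
position: [344.4, 431.1, 229.8]
ee_rot: [0.91, -0.415, -0.0, 0.0]
contact_force: [0.6, 0.1, 1.3]
gripper_width: 29.6
grasp_force: 0.0
```

>>> carry_out:
  motion:
    - [0, 0, 0.104, 42.3, -0.3, 3, -0.3]
    - [0, 0, 0.209, 84.6, -0.5, 6, -0.3]
    - [0, 0, 0.313, 126.9, -0.8, 9, -0.3]
    - [0, 0, 0.417, 169.3, -1.1, 12, -0.3]
    - [0, 0, 0.521, 211.6, -1.4, 15, -0.3]

```text
clock: 1.35
position: [484.6, 272.8, 214.8]
ee_rot: [0.772, -0.635, -0.0, 0.0]
contact_force: [-0.3, 0.3, 0.5]
gripper_width: 30.0
grasp_force: 0.0
```

>>> carry_out:
  motion:
    - [0, 0, 0.105, 36.6, -21.3, 3, -0.3]
    - [0, 0, 0.209, 73.1, -42.6, 6, -0.3]
    - [0, 0, 0.313, 109.7, -63.9, 9, -0.3]
    - [0, 0, 0.417, 146.3, -85.2, 12, -0.3]
    - [0, 0, 0.521, 182.8, -106.5, 15, -0.3]

```text
clock: 1.98
position: [624.8, 114.4, 199.6]
ee_rot: [-0.582, 0.813, 0.0, -0.001]
contact_force: [-1.1, 0.5, -0.3]
gripper_width: 30.2
grasp_force: 0.0
```

```bash
python3 - <<'E'
from h import *
st();plan([(624,115,101,-108.6,-0.3,5)])
im=snap('scene','s1.png'); cv2.imwrite('pics/s1c.png',cv2.resize(im['color'][120:300,220:420],None,fx=3,fy=3,interpolation=cv2.INTER_CUBIC))
E
```

```text
1.98 [624.8 114.4 199.6] a -108.8 tilt 0.07 F [-1.1  0.5 -0.3] w 30.2 0.0 j [ 0.44  0.44 -0.03 -0.   -1.11 -0.76]
[[0, 0, -0.001, -0.1, 0.2, 19.7, -0.3], [0, 0, -0.001, -0.1, 0.3, 39.4, -0.3], [0.001, 0, -0.002, -0.2, 0.5, 59.2, -0.3], [0.001, 0, -0.002, -0.3, 0.7, 78.9, -0.3], [0.001, -0.001, -0.003, -0.3, 0.9, 98.6, -0.3]]
```

>>> carry_out:
  motion:
    - [0, 0, 0, 0, 0, 24, -0.3]
    - [0, 0, 0, 0, 0.5, 49, -0.3]
    - [0, 0, 0, 0, 1, 74, -0.3]
    - [0, 0, 0, 0, 1, 98.5, -0.3]
    - [0, 0, 0, 0, 1, 98.5, -0.53]

```text
clock: 2.65
position: [622.1, 115.5, 99.5]
ee_rot: [-0.584, 0.812, 0.0, -0.002]
contact_force: [0.4, -0.7, 0.0]
gripper_width: 20.2
grasp_force: 0.0
```

>>> carry_out:
  motion:
    - [0, 0, -0.044, 0.1, 5.5, 0, -0.53]
    - [0, 0, -0.087, 0.5, 10.9, 0, -0.53]
    - [0, 0, -0.131, 1.1, 16.3, 0, -0.53]
    - [0, 0, -0.175, 1.9, 21.7, 0, -0.53]
    - [0, 0, -0.218, 3, 27, 0, -0.53]

```text
clock: 3.28
position: [596.9, 121.9, 102.9]
ee_rot: [-0.67, 0.743, -0.0, 0.001]
contact_force: [0.7, -0.8, 0.2]
gripper_width: 20.4
grasp_force: 0.3
```

```bash
python3 - <<'E'
from h import *
st()
a=snap('top','t1.png')['color']; b=snap('scene','s1.png')['color']
o=np.hstack([cv2.resize(a[140:280,250:390],None,fx=2.8,fy=2.8),cv2.resize(b[130:270,230:370],None,fx=2.8,fy=2.8)]);cv2.imwrite('pics/c2.png',o)
E
```

```text
3.27 [596.9 121.9 102.9] a -95.9 tilt 0.08 F [ 0.7 -0.8  0.2] w 20.4 0.3 j [ 0.47  0.49 -0.21  0.   -0.87 -0.57]
```

View pics/c2.png

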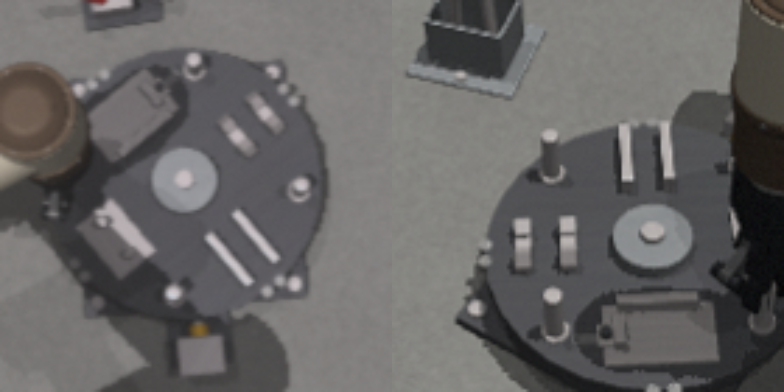

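The dial follows the fingers counterclockwise. In the left view the rails and posts have turned about 12°, and the post sits between the fingers.

>>> carry_out:
  motion:
    - [0, 0, -0.087, 0.5, 10.9, 0, -0.53]
    - [0, 0, -0.175, 1.9, 21.7, 0, -0.53]
    - [0, 0, -0.262, 4.3, 32.4, 0, -0.53]
    - [0, 0, -0.349, 7.5, 42.8, 0, -0.53]
    - [0, 0, -0.436, 11.7, 52.8, 0, -0.53]

```text
clock: 4.0
position: [543.6, 116.0, 102.7]
ee_rot: [0.815, -0.58, 0.001, -0.001]
contact_force: [1.6, -0.7, 0.5]
gripper_width: 19.9
grasp_force: 0.4
```

>>> carry_out:
  motion:
    - [0, 0, -0.087, 0.5, 10.9, 0, -0.53]
    - [0, 0, -0.175, 1.9, 21.7, 0, -0.53]
    - [0, 0, -0.262, 4.3, 32.4, 0, -0.53]
    - [0, 0, -0.349, 7.5, 42.8, 0, -0.53]
    - [0, 0, -0.436, 11.7, 52.8, 0, -0.53]

```text
clock: 4.62
position: [499.4, 89.1, 103.0]
ee_rot: [0.921, -0.39, 0.003, -0.003]
contact_force: [10.0, 10.5, -11.2]
gripper_width: 20.0
grasp_force: 7.7
```

```bash
cat >> h.py <<'E'
C0=np.array([584.2,-3.5])
def arc(start,steps,g,r=125):
    p=read_state(); pos=p['position'];q=R.from_quat(p['ee_rot']);print('[',end='')
    for t in steps:
        T=np.r_[C0+r*np.array([np.cos(np.radians(t)),np.sin(np.radians(t))]),101]
        print(np.r_[(q.inv()*down(t-180)).as_rotvec().round(3),q.inv().apply(T-pos).round(1),g].tolist(),end=', ')
    print(']')
def pol():
    d=read_state()['position'][:2]-C0;print('r',np.hypot(*d).round(1),'ang',np.degrees(np.arctan2(d[1],d[0])).round(1)%360)
E
python3 -c "
from h import *
st();pol();arc(0,[140,145,150,155,160],-.53)"
```

```text
4.62 [499.4  89.1 103. ] a -45.9 tilt 0.5 F [ 10.   10.5 -11.2] w 20.0 7.7 j [ 0.5   0.34 -0.47 -0.   -0.75  0.27]
r 125.6 ang 132.5
[[-0.008, -0.003, -0.104, 1.2, 16.4, 1.9, -0.53], [-0.008, -0.003, -0.191, 2.8, 27.2, 1.8, -0.53], [-0.008, -0.004, -0.278, 5.3, 37.8, 1.7, -0.53], [-0.008, -0.004, -0.365, 8.8, 48.2, 1.6, -0.53], [-0.008, -0.004, -0.453, 13.1, 58.2, 1.6, -0.53], ]
```

>>> carry_out:
  motion:
    - [0, 0, -0.087, 0.5, 10.9, 0, -0.53]
    - [0, 0, -0.175, 1.9, 21.7, 0, -0.53]
    - [0, 0, -0.262, 4.3, 32.4, 0, -0.53]
    - [0, 0, -0.349, 7.5, 42.8, 0, -0.53]
    - [0, 0, -0.436, 11.7, 52.8, 0, -0.53]

```text
clock: 5.25
position: [467.6, 42.7, 102.7]
ee_rot: [0.983, -0.182, 0.001, -0.001]
contact_force: [0.5, 0.4, -0.0]
gripper_width: 20.3
grasp_force: 0.4
```

>>> carry_out:
  motion:
    - [0, 0, -0.087, 0.5, 10.9, 0, -0.53]
    - [0, 0, -0.175, 1.9, 21.7, 0, -0.53]
    - [0, 0, -0.262, 4.3, 32.4, 0, -0.53]
    - [0, 0, -0.349, 7.5, 42.8, 0, -0.53]
    - [0, 0, -0.436, 11.7, 52.8, 0, -0.53]

```text
clock: 5.88
position: [459.6, -11.0, 102.7]
ee_rot: [0.999, 0.035, 0.001, -0.0]
contact_force: [-0.1, 0.2, -1.1]
gripper_width: 20.2
grasp_force: 0.4
```

>>> carry_out:
  motion:
    - [0, 0, -0.087, 0.5, 10.9, 0, -0.53]
    - [0, 0, -0.175, 1.9, 21.7, 0, -0.53]
    - [0, 0, -0.262, 4.3, 32.4, 0, -0.53]
    - [0, 0, -0.349, 7.5, 42.8, 0, -0.53]
    - [0, 0, -0.436, 11.7, 52.8, 0, -0.53]

```text
clock: 6.5
position: [474.7, -63.0, 102.6]
ee_rot: [0.968, 0.25, 0.001, -0.0]
contact_force: [0.2, 1.4, 0.0]
gripper_width: 20.2
grasp_force: 0.4
```

```bash
python3 -c "
from h import *
st();pol();arc(0,[217,221,225,228,231],-.53)"
```

```text
6.5 [474.7 -63.  102.6] a 29.0 tilt 0.1 F [0.2 1.4 0. ] w 20.2 0.4 j [ 0.21  0.3  -0.53 -0.   -0.73  1.87]
r 124.6 ang 208.5
[[0.001, -0.002, -0.14, 0.8, 18.4, 1.7, -0.53], [0.001, -0.002, -0.21, 2.3, 27.0, 1.7, -0.53], [0.001, -0.002, -0.28, 4.4, 35.5, 1.7, -0.53], [0.001, -0.002, -0.332, 6.4, 41.7, 1.7, -0.53], [0.001, -0.002, -0.384, 8.7, 47.9, 1.7, -0.53], ]
```

>>> carry_out:
  motion:
    - [0, 0, -0.07, 0.3, 9, 0, -0.53]
    - [0, 0, -0.14, 0.8, 18.4, 0, -0.53]
    - [0, 0, -0.21, 2.3, 27, 0, -0.53]
    - [0, 0, -0.28, 4.4, 35.5, 0, -0.53]
    - [0, 0, -0.314, 5.6, 39.5, 0, -0.53]

```text
clock: 7.12
position: [497.5, -93.8, 102.4]
ee_rot: [0.918, 0.397, -0.0, -0.001]
contact_force: [-3.1, 6.0, 2.8]
gripper_width: 20.1
grasp_force: 3.0
```

```bash
python3 -c "
from h import *
st();pol();arc(0,[228,229,230,231],-.53)"
```

```text
7.12 [497.5 -93.8 102.4] a 46.8 tilt 0.12 F [-3.1  6.   2.8] w 20.1 3.0 j [ 0.13  0.34 -0.47 -0.   -0.76  2.26]
r 125.1 ang 226.2
[[-0.002, -0.001, -0.02, 0.1, 4.0, 1.4, -0.53], [-0.002, -0.001, -0.038, 0.2, 6.2, 1.4, -0.53], [-0.002, -0.001, -0.055, 0.3, 8.4, 1.4, -0.53], [-0.002, -0.001, -0.073, 0.4, 10.5, 1.4, -0.53], ]
```

>>> carry_out:
  motion:
    - [0, 0, -0.01, 0, 2, 0, -0.53]
    - [0, 0, -0.02, 0, 4, 0, -0.53]
    - [0, 0, -0.02, 0, 4, 0, -0.53]

```text
clock: 7.5
position: [501.3, -97.9, 102.0]
ee_rot: [0.914, 0.406, 0.0, 0.0]
contact_force: [-0.3, -0.3, 0.2]
gripper_width: 19.9
grasp_force: 0.0
```

```bash
python3 -c "
from h import *
st();pol()"
```

```text
7.5 [501.3 -97.9 102. ] a 48.0 tilt 0.05 F [-0.3 -0.3  0.2] w 19.9 0.0 j [ 0.13  0.35 -0.46  0.   -0.76  2.28]
r 125.6 ang 228.7
```

>>> carry_out:
  motion:
    - [0, 0, 0, 0, 0, 0, -0.2]
    - [0, 0, 0, 0, 0, 0, -0.2]
    - [0, 0, 0, 0, 0, -30, -0.2]
    - [0, 0, 0, 0, 0, -70, -0.1]
    - [0, 0, 0, 0, 0, -110, 0.2]

```text
clock: 8.12
position: [500.7, -97.7, 212.9]
ee_rot: [0.914, 0.406, -0.0, 0.0]
contact_force: [0.3, -0.3, -0.1]
gripper_width: 51.0
grasp_force: 0.0
```

```bash
python3 - <<'E'
from h import *
st()
a=snap('top','t2.png')['color']; b=snap('scene','s2.png')['color']
up=lambda c,y0,y1,x0,x1,s:cv2.resize(c[y0:y1,x0:x1],None,fx=s,fy=s,interpolation=cv2.INTER_CUBIC)
o=np.zeros((590,800,3),np.uint8)
o[:300,:300]=up(a,216,276,394,454,5);o[:350,305:655]=up(b,100,170,230,300,5)
o[355:590,305:735]=up(b,160,254,245,417,2.5);o[305:589,:284]=up(a,145,287,250,392,2)
cv2.imwrite('pics/c3.png',o)
E
```

```text
8.12 [500.7 -97.7 212.9] a 48.0 tilt 0.03 F [ 0.3 -0.3 -0.1] w 51.0 0.0 j [ 0.13  0.22 -0.32  0.   -1.03  2.28]
```

View pics/c3.png

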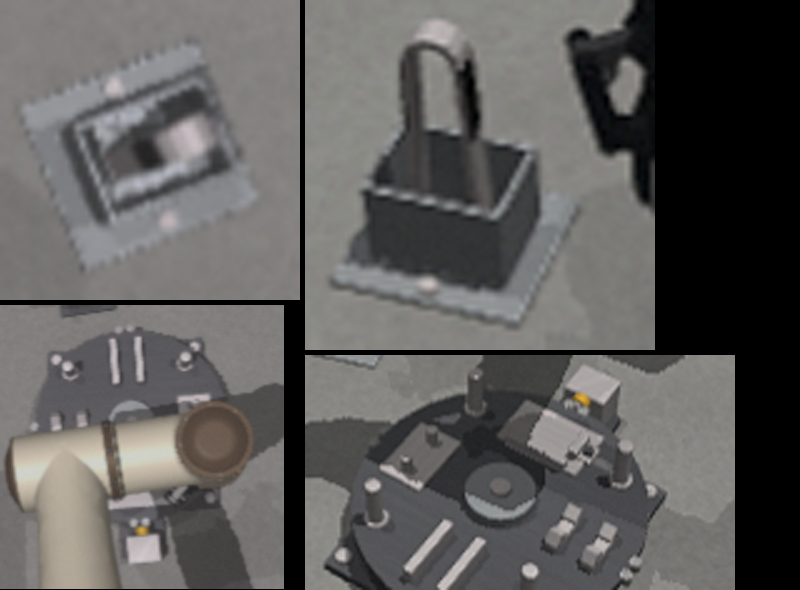

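Picture: the corner nest now stands at the housing, seen near (550,440) in the lower right. The tongs' bow top is at about (440,33) in the scene crop and (190,136) in the top crop.

```bash
python3 - <<'E'
from h import *
t=load('t2.png');s=load('s2.png')
T=lambda x,y:(394+x/5-.4,216+y/5-.4); S=lambda x,y:(230+(x-305)/5-.4,100+y/5-.4)
p1,d1=ray(t,*T(190,136));p2,d2=ray(s,*S(440,33))
M=np.array([d1,-d2]).T;k=np.linalg.lstsq(M,p2-p1,rcond=None)[0];print('tri',p1+k[0]*d1,p2+k[1]*d2)
print('bow top@158',at(t,*T(190,136),158),'scene@158',at(s,*S(440,33),158))
# where ideal tongs at holder centre would appear
c=np.array([451,-331]);ya=np.radians(109.5);yv=np.array([np.cos(ya),np.sin(ya)]);xv=np.array([np.sin(ya),-np.cos(ya)])
for nm,P in dict(bow=[0,0,158],gp=[0,18,123],gm=[0,-18,123]).items():
    for e in(-10,10):
        q=[*(c+(P[0]+e)*xv+P[1]*yv),P[2]];u=proj(t,q);w=proj(s,q);print(nm,e,'top',((u-[394,216])*5+2).round(),'scene',((w-[230,100])*5+[307,2]).round())
H=np.array([at(s,*S(*p),62) for p in [(365,188),(497,214),(540,152),(412,128)]]);print('rim',H.mean(0),np.linalg.norm(np.diff(H,axis=0),axis=1),[np.degrees(np.arctan2(*d[1::-1])) for d in np.diff(H,axis=0)])
E
```

```text
tri [ 450.97890275 -331.95027069  159.87293345] [ 448.07680667 -327.94066397  158.88905278]
bow top@158 [ 451.1 -332.3  158. ] scene@158 [ 447.3 -328.7  158. ]
bow -10 top [194. 152.] scene [439.  24.]
bow 10 top [181. 120.] scene [425.  46.]
gp -10 top [154. 167.] scene [474.  78.]
gp 10 top [141. 135.] scene [461. 101.]
gm -10 top [210. 144.] scene [415.  67.]
gm 10 top [198. 112.] scene [402.  88.]
rim [ 452.8   -324.375   62.   ] [80.71307205 56.68059633 79.68644803] [np.float64(110.9050001188829), np.float64(-166.01279013543294), np.float64(-68.81278415209758)]
```

```bash
python3 - <<'E'
from h import *
plan([(480,-220,235,-56,0.4,10),(450,-331,220,-160.5,0.4,10),(450,-331,118,-160.5,0.4,5)])
E
```

```text
[[0, -0.001, 0.182, -10.7, 6.4, -1.8, 0.4], [0, -0.002, 0.363, -21.3, 12.9, -3.7, 0.4], [0, -0.004, 0.545, -32.0, 19.3, -5.5, 0.4], [0, -0.005, 0.726, -42.6, 25.7, -7.4, 0.4], [0, -0.006, 0.908, -53.3, 32.2, -9.2, 0.4]]
[[0, -0.001, 0.181, -1.5, 12.3, -1.9, 0.4], [0, -0.002, 0.363, -3.0, 24.7, -3.7, 0.4], [0, -0.003, 0.544, -4.5, 37.1, -5.5, 0.4], [0, -0.005, 0.726, -6.0, 49.4, -7.3, 0.4], [0, -0.006, 0.907, -7.5, 61.8, -9.1, 0.4]]
[[0, 0, 0.182, 7.5, 8.7, 1.5, 0.4], [0, 0, 0.365, 15.0, 17.4, 3.0, 0.4], [0, 0, 0.547, 22.6, 26.1, 4.5, 0.4], [0, 0, 0.73, 30.1, 34.8, 6.0, 0.4], [0, 0, 0.912, 37.6, 43.5, 7.5, 0.4]]
[[0, 0, 0.183, 11.5, -0.6, 1.5, 0.4], [0, 0, 0.365, 23.0, -1.2, 3.0, 0.4], [0, 0, 0.547, 34.4, -1.9, 4.5, 0.4], [0, 0, 0.73, 45.9, -2.5, 6.0, 0.4], [0, 0, 0.912, 57.4, -3.1, 7.5, 0.4]]
[[0, 0, 0, 0, 0, 20.4, 0.4], [0, 0, 0, 0, 0, 40.8, 0.4], [0, 0, 0, 0, 0, 61.2, 0.4], [0, 0, 0, 0, 0, 81.6, 0.4], [0, 0, 0, 0, 0, 102.0, 0.4]]
```

>>> carry_out:
  motion:
    - [0, 0, 0.182, -10.7, 6.4, -2, 0.4]
    - [0, 0, 0.363, -21.3, 12.9, -4, 0.4]
    - [0, 0, 0.545, -32, 19.3, -6, 0.4]
    - [0, 0, 0.726, -42.6, 25.7, -7.4, 0.4]
    - [0, 0, 0.908, -53.3, 32.2, -9.2, 0.4]

```text
clock: 8.85
position: [488.6, -159.1, 220.2]
ee_rot: [0.999, -0.039, -0.001, -0.0]
contact_force: [0.2, -0.9, 0.5]
gripper_width: 59.6
grasp_force: 0.0
```

>>> carry_out:
  motion:
    - [0, 0, 0.181, -1.5, 12.3, -2, 0.4]
    - [0, 0, 0.363, -3, 24.7, -4, 0.4]
    - [0, 0, 0.544, -4.5, 37.1, -6, 0.4]
    - [0, 0, 0.726, -6, 49.4, -7.4, 0.4]
    - [0, 0, 0.907, -7.5, 61.8, -9.2, 0.4]

```text
clock: 9.48
position: [476.8, -220.2, 229.4]
ee_rot: [0.881, -0.472, -0.001, 0.0]
contact_force: [0.5, -0.2, 0.6]
gripper_width: 59.6
grasp_force: 0.0
```

>>> carry_out:
  motion:
    - [0, 0, 0.182, 7.5, 8.7, 1.5, 0.4]
    - [0, 0, 0.365, 15, 17.4, 3, 0.4]
    - [0, 0, 0.547, 22.6, 26.1, 4.5, 0.4]
    - [0, 0, 0.73, 30.1, 34.8, 6, 0.4]
    - [0, 0, 0.912, 37.6, 43.5, 7.5, 0.4]

```text
clock: 10.1
position: [461.7, -275.6, 221.8]
ee_rot: [-0.583, 0.812, 0.001, -0.0]
contact_force: [0.3, -0.2, 1.0]
gripper_width: 59.9
grasp_force: 0.0
```

>>> carry_out:
  motion:
    - [0, 0, 0.183, 11.5, -0.6, 1.5, 0.4]
    - [0, 0, 0.365, 23, -1.2, 3, 0.4]
    - [0, 0, 0.547, 34.4, -1.9, 4.5, 0.4]
    - [0, 0, 0.73, 45.9, -2.5, 6, 0.4]
    - [0, 0, 0.912, 57.4, -3.1, 7.5, 0.4]

```text
clock: 10.72
position: [446.7, -331.0, 214.2]
ee_rot: [-0.166, 0.986, 0.0, -0.001]
contact_force: [0.4, 0.4, 0.6]
gripper_width: 60.1
grasp_force: 0.0
```

```bash
python3 - <<'E'
from h import *
st()
plan([(450,-331,118,-160.5,0.4,5)])
t=snap('top','t3.png');a=t['color']
o=cv2.resize(a[145:295,240:400],None,fx=5,fy=5,interpolation=cv2.INTER_CUBIC)[:600]
o=np.hstack([cv2.resize(a[160:280,255:375],None,fx=4.5,fy=4.5,interpolation=cv2.INTER_CUBIC)[:540],cv2.resize(a[236:280,188:238],None,fx=5,fy=12,interpolation=cv2.INTER_CUBIC)[:540,:250]][:1])
cv2.imwrite('pics/c4.png',o)
E
```

```text
10.72 [ 446.7 -331.   214.2] a -160.9 tilt 0.09 F [0.4 0.4 0.6] w 60.1 0.0 j [-0.35  0.29 -0.21 -0.   -1.07 -0.89]
[[0, 0, -0.001, -0.7, -0.2, 19.2, 0.4], [0, 0, -0.003, -1.3, -0.5, 38.5, 0.4], [0.001, -0.001, -0.004, -2.0, -0.7, 57.7, 0.4], [0.001, -0.001, -0.005, -2.6, -1.0, 77.0, 0.4], [0.001, -0.001, -0.007, -3.3, -1.2, 96.2, 0.4]]
```

View pics/c4.png

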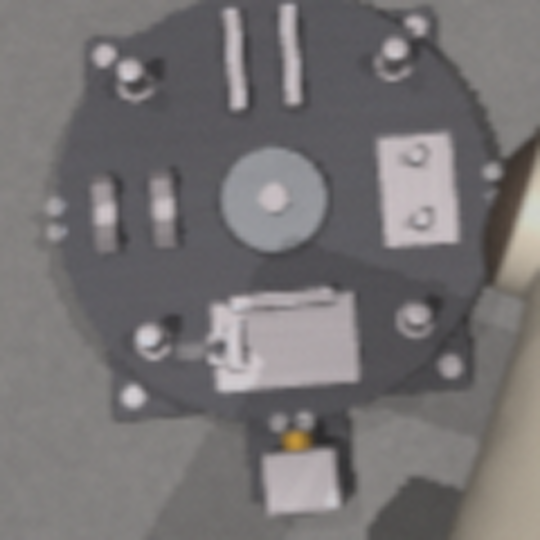

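The dial is clicked in: the two rim pins straddle the yellow ball at (295,440). The end stop's face is at about (246,345) and the back rail runs from (232,303) to (338,292). Now I'll take the tongs and work out the nest geometry.

>>> carry_out:
  motion:
    - [0, 0, 0, -0.7, -0.2, 24, 0.4]
    - [0, 0, 0, -1.5, -0.5, 48, 0.4]
    - [0, 0, 0, -2.5, -1, 72, 0.4]
    - [0, 0, 0, -3.3, -1.2, 96, 0.4]
    - [0, 0, 0, -3.3, -1.2, 96, 0.4]

```text
clock: 11.4
position: [449.2, -330.0, 117.0]
ee_rot: [-0.17, 0.985, 0.002, -0.002]
contact_force: [0.6, -0.6, -0.5]
gripper_width: 59.4
grasp_force: 0.0
```

>>> carry_out:
  motion:
    - [0, 0, 0, 0, 0, 0, 0]
    - [0, 0, 0, 0, 0, 0, -0.1]
    - [0, 0, 0, 0, 0, 0, -0.15]

```text
clock: 11.78
position: [451.3, -331.2, 120.5]
ee_rot: [-0.169, 0.986, -0.001, 0.001]
contact_force: [-0.3, -0.0, 1.5]
gripper_width: 36.7
grasp_force: 10.7
```

```bash
python3 - <<'E'
from h import *
st()
im=load('t3.png');A=lambda x,y,z:at(im,255+x/4.5-.4,160+y/4.5-.4,z)
P=np.array([A(*p,111) for p in [(131,70),(395,47),(416,318),(152,340)]]);c=P.mean(0)
ang=np.degrees(np.arctan2((P-c)[:,1],(P-c)[:,0]));print(c,ang, np.linalg.norm((P-c)[:,:2],axis=1))
yaw=np.mean([a-b for a,b in zip(ang,[45,-45,-135,135])]);print('yaw',yaw)
pad=np.array([A(*p,60) for p in [(215,392),(358,380),(353,292),(212,305)]]);print('pad',pad.mean(0))
rt=R.from_euler('z',yaw,degrees=True);n=np.r_[c[:2],60]+rt.apply([-95,0,0]);print('nest',n)
for nm,p in dict(stopface=(247,345),rail1=(235,310),rail2=(338,298)).items():print(nm,rt.inv().apply(A(*p,72)-n).round(1))
E
```

```text
11.78 [ 451.3 -331.2  120.5] a -160.5 tilt 0.14 F [-0.3 -0.   1.5] w 36.7 10.7 j [-0.34  0.4  -0.32  0.   -0.85 -0.89]
[582.375  -3.275 111.   ] [  47.60550056  -40.95211843 -132.99758062  139.41487269] [125.21663727 126.21521798 124.45608161 124.927544  ]
yaw 3.2676685489781168
pad [487.725  -7.475  60.   ]
nest [487.52945665  -8.69006301  60.        ]
stopface [-0.4 26.2 12. ]
rail1 [23.5 32.3 12. ]
rail2 [ 25.9 -37.   12. ]
```

```bash
python3 - <<'E'
from h import *
im=load('t3.png');g=cv2.cvtColor(im['color'],cv2.COLOR_BGR2GRAY)[236:275,190:237]
b=cv2.resize(g,None,fx=8,fy=8,interpolation=cv2.INTER_CUBIC);_,m=cv2.threshold(b,125,255,0)
m=cv2.morphologyEx(m,cv2.MORPH_CLOSE,np.ones((41,41)))
c=max([c for c in cv2.findContours(m,0,2)[0] if 20<c[:,0,0].mean()<340],key=cv2.contourArea);r=cv2.minAreaRect(c);F=np.array([at(im,190+x/8-.44,236+y/8-.44,9) for x,y in cv2.boxPoints(r)])
D=np.diff(F,axis=0);print(F.mean(0),np.linalg.norm(D,axis=1),np.degrees(np.arctan2(D[:,1],D[:,0])))
print('can',at(im,195,180,190),'clamp',at(im,293,138,60))
plan([(451,-331,255,-160.5,-.19,5),(433,335,255,-126.5,-.19,15),(433,335,160,-126.5,-.19,5)])
E
```

```text
[433.3   335.775   9.   ] [47.66015107 72.98506697 47.44006745] [ -36.72563665 -126.19475254  143.22672246]
can [644.4 336.4 190. ] clamp [794.1  62.9  60. ]
[[0, 0, 0, 0, 0, -26.9, -0.19], [-0.001, 0.001, 0, 0, 0, -53.8, -0.19], [-0.001, 0.001, 0, 0, 0, -80.7, -0.19], [-0.001, 0.001, 0, 0, 0, -107.6, -0.19], [-0.002, 0.002, 0, 0, 0, -134.5, -0.19]]
[[0, 0, -0.04, -13.7, 42.3, 0, -0.19], [0, 0, -0.079, -27.4, 84.5, 0, -0.19], [0, 0, -0.119, -41.1, 126.8, 0, -0.19], [0, 0, -0.158, -54.7, 169.0, 0, -0.19], [0, 0, -0.198, -68.4, 211.3, 0, -0.19]]
[[0, 0, -0.039, -21.8, 38.7, 0, -0.19], [0, 0, -0.079, -43.5, 77.4, 0, -0.19], [0, 0, -0.118, -65.2, 116.2, 0, -0.19], [0, 0, -0.158, -87.0, 154.9, 0, -0.19], [0, 0, -0.198, -108.7, 193.7, 0, -0.19]]
[[0, 0, -0.039, -28.9, 33.7, 0, -0.19], [0, 0, -0.079, -57.8, 67.4, 0, -0.19], [0, 0, -0.118, -86.8, 101.1, 0, -0.19], [0, 0, -0.158, -115.7, 134.8, 0, -0.19], [0, 0, -0.197, -144.6, 168.5, 0, -0.19]]
[[0, 0, 0, 0, 0, 19.0, -0.19], [0, 0, 0, 0, 0, 38.0, -0.19], [0, 0, 0, 0, 0, 57.0, -0.19], [0, 0, 0, 0, 0, 76.0, -0.19], [0, 0, 0, 0, 0, 95.0, -0.19]]
```

>>> carry_out:
  motion:
    - [0, 0, 0, 0, 0, 0, -0.2]
    - [0, 0, 0, 0, 0, 0, -0.2]
    - [0, 0, 0, 0, 0, 0, -0.2]
    - [0, 0, 0, 0, 0, -8, -0.2]
    - [0, 0, 0, 0, 0, -25, -0.2]

```text
clock: 12.4
position: [449.5, -330.2, 143.2]
ee_rot: [-0.169, 0.986, 0.001, -0.001]
contact_force: [-0.0, 0.0, -2.5]
gripper_width: 34.2
grasp_force: 11.4
```

>>> carry_out:
  motion:
    - [0, 0, 0, 0, 0, -20, -0.2]
    - [0, 0, 0, 0, 0, -45, -0.2]
    - [0, 0, 0, 0, 0, -70, -0.2]
    - [0, 0, 0, 0, 0, -92, -0.2]
    - [0, 0, 0, 0, 0, -108, -0.2]

```text
clock: 13.02
position: [450.4, -330.6, 252.8]
ee_rot: [-0.169, 0.986, 0.0, -0.0]
contact_force: [0.3, -0.5, -1.6]
gripper_width: 34.0
grasp_force: 11.4
```

```bash
python3 - <<'E'
from h import *
st();snap('scene','s4.png')
plan([(433.3,335.5,255,-126.5,-.2,20)])
E
```

```text
13.03 [ 450.4 -330.6  252.8] a -160.5 tilt 0.04 F [ 0.3 -0.5 -1.6] w 34.0 11.4 j [-0.34  0.27 -0.15 -0.   -1.16 -0.89]
[[0, 0, -0.03, -10.3, 31.7, -0.1, -0.2], [0, 0, -0.059, -20.5, 63.5, -0.1, -0.2], [0, 0, -0.089, -30.8, 95.2, -0.2, -0.2], [-0.001, 0, -0.119, -41.1, 126.9, -0.2, -0.2], [-0.001, 0, -0.148, -51.4, 158.6, -0.3, -0.2]]
[[0, 0, -0.03, -14.8, 29.9, 0, -0.2], [0, 0.001, -0.06, -29.6, 59.8, -0.1, -0.2], [0, 0.001, -0.089, -44.5, 89.7, -0.1, -0.2], [-0.001, 0.001, -0.119, -59.3, 119.5, -0.1, -0.2], [-0.001, 0.001, -0.149, -74.2, 149.4, -0.2, -0.2]]
[[0, 0, -0.03, -19.1, 27.3, 0, -0.2], [0, 0, -0.059, -38.2, 54.7, 0, -0.2], [0, 0, -0.089, -57.3, 82.0, 0, -0.2], [0, 0, -0.119, -76.4, 109.3, 0, -0.2], [-0.001, 0, -0.148, -95.5, 136.7, -0.1, -0.2]]
[[0, 0, -0.03, -22.9, 24.2, 0, -0.2], [0, 0, -0.06, -45.9, 48.4, 0.1, -0.2], [0, 0, -0.089, -68.8, 72.6, 0.1, -0.2], [0, 0, -0.119, -91.7, 96.8, 0.1, -0.2], [0, 0.001, -0.149, -114.6, 121.1, 0.1, -0.2]]
```

>>> carry_out:
  motion:
    - [0, 0, -0.02, -6, 18, 0, -0.2]
    - [0, 0, -0.055, -17, 53, 0, -0.2]
    - [0, 0, -0.089, -30, 92, 0, -0.2]
    - [0, 0, -0.119, -41, 126.9, 0, -0.2]
    - [0, 0, -0.148, -51.4, 158.6, 0, -0.2]

```text
clock: 13.7
position: [445.0, -162.1, 251.0]
ee_rot: [-0.242, 0.97, 0.001, -0.001]
contact_force: [0.9, 0.3, -1.6]
gripper_width: 34.4
grasp_force: 11.4
```

>>> carry_out:
  motion:
    - [0, 0, -0.03, -14.8, 29.9, 0, -0.2]
    - [0, 0, -0.06, -29.6, 59.8, 0, -0.2]
    - [0, 0, -0.089, -44.5, 89.7, 0, -0.2]
    - [0, 0, -0.119, -59.3, 119.5, 0, -0.2]
    - [0, 0, -0.149, -74.2, 149.4, 0, -0.2]

```text
clock: 14.32
position: [440.3, 4.0, 251.1]
ee_rot: [-0.314, 0.949, 0.0, -0.001]
contact_force: [0.3, 0.2, -1.9]
gripper_width: 33.9
grasp_force: 11.4
```

>>> carry_out:
  motion:
    - [0, 0, -0.03, -19.1, 27.3, 0, -0.2]
    - [0, 0, -0.059, -38.2, 54.7, 0, -0.2]
    - [0, 0, -0.089, -57.3, 82, 0, -0.2]
    - [0, 0, -0.119, -76.4, 109.3, 0, -0.2]
    - [0, 0, -0.148, -95.5, 136.7, 0, -0.2]

```text
clock: 14.95
position: [435.8, 170.3, 251.0]
ee_rot: [-0.383, 0.924, -0.0, -0.001]
contact_force: [0.0, -0.2, -2.3]
gripper_width: 34.4
grasp_force: 11.4
```

>>> carry_out:
  motion:
    - [0, 0, -0.03, -22.9, 24.2, 0, -0.2]
    - [0, 0, -0.06, -45.9, 48.4, 0, -0.2]
    - [0, 0, -0.092, -71, 75, 0, -0.2]
    - [0, 0, -0.13, -99, 105, 0, -0.2]
    - [0, 0, -0.149, -114.6, 121.1, 0, -0.2]

```text
clock: 15.58
position: [431.4, 337.4, 250.8]
ee_rot: [-0.451, 0.892, -0.0, -0.001]
contact_force: [0.0, -0.6, -1.9]
gripper_width: 34.2
grasp_force: 11.4
```

```bash
python3 - <<'E'
from h import *
st()
plan([(433.3,335.5,165,-126.5,-.2,5)])
E
```

```text
15.57 [431.4 337.4 250.8] a -126.3 tilt 0.16 F [ 0.  -0.6 -1.9] w 34.2 11.4 j [ 0.96  0.25 -0.17 -0.   -1.15 -1.59]
[[0, -0.001, 0.001, 0, -0.5, 17.2, -0.2], [0, -0.001, 0.001, 0.1, -1.1, 34.3, -0.2], [0, -0.002, 0.002, 0.1, -1.6, 51.5, -0.2], [0, -0.002, 0.002, 0.1, -2.2, 68.6, -0.2], [0.001, -0.003, 0.003, 0.2, -2.7, 85.8, -0.2]]
```

>>> carry_out:
  motion:
    - [0, 0, 0, 0, -0.5, 18, -0.2]
    - [0, 0, 0, 0, -1, 38, -0.2]
    - [0, 0, 0, 0, -1.6, 58, -0.2]
    - [0, 0, 0, 0, -2.3, 74, -0.2]
    - [0, 0, 0, 0, -2.7, 79, -0.2]

```text
clock: 16.2
position: [434.3, 333.6, 171.8]
ee_rot: [-0.45, 0.893, -0.001, -0.001]
contact_force: [0.4, 0.3, -2.4]
gripper_width: 34.3
grasp_force: 11.4
```

>>> carry_out:
  motion:
    - [0, 0, 0, 0, 0, 0, -0.2]
    - [0, 0, 0, 0, 0, 0, -0.2]

```text
clock: 16.45
position: [435.3, 334.7, 174.0]
ee_rot: [-0.45, 0.893, 0.0, 0.001]
contact_force: [0.1, 1.4, -1.9]
gripper_width: 34.2
grasp_force: 11.4
```

```bash
python3 - <<'E'
from h import *
st()
a=snap('top','t5.png'); b=snap('scene','s5.png')
o=np.zeros((600,800,3),np.uint8);up=lambda c,y0,y1,x0,x1,s:cv2.resize(c[y0:y1,x0:x1],None,fx=s,fy=s,interpolation=cv2.INTER_CUBIC)
o[:,:480]=up(b['color'],175,275,425,505,6);o[:300,485:785]=up(a['color'],215,275,185,245,5);cv2.imwrite('pics/c5.png',o)
p=read_state()['position'];t=p-[0,0,116.5];xv=np.array([np.cos(np.radians(-126.5)),np.sin(np.radians(-126.5)),0]);yv=np.array([xv[1],-xv[0],0])
for n,q in dict(grip=p,tip=t,y1=t+15*yv,y2=t-15*yv,lugtop=[433.3,335.5,43]).items():print(n,((proj(b,q)-[425,175])*6+2.5).round())
E
```

```text
16.45 [435.3 334.7 174. ] a -126.5 tilt 0.09 F [ 0.1  1.4 -1.9] w 34.2 11.4 j [ 0.95  0.32 -0.28  0.   -0.97 -1.59]
grip [351. 230.]
tip [274. 408.]
y1 [306. 399.]
y2 [242. 417.]
lugtop [269. 426.]
```

View pics/c5.png

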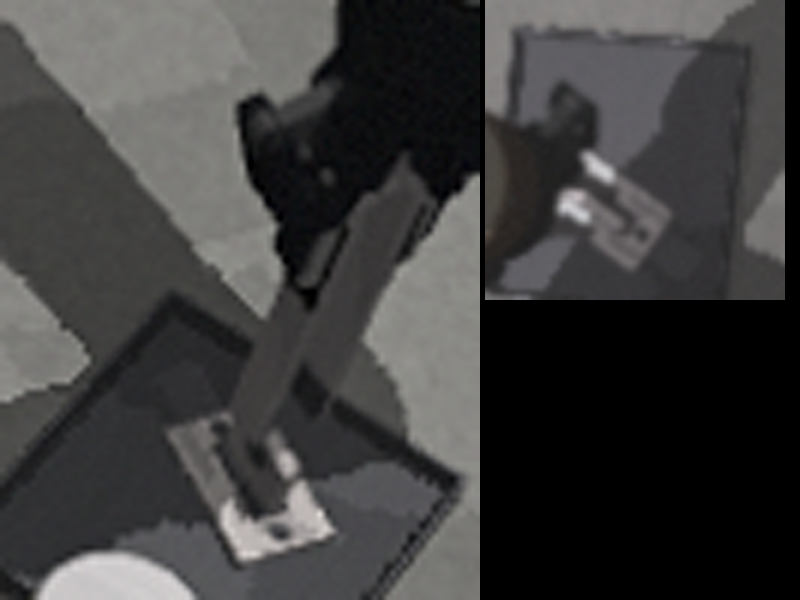

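The scene crop shows the jaws (tips about (245,440) and (315,410)) straddling the lug, which stands in the gap. The top view agrees to within about 3 mm, so I'll lower, close and lift.

>>> carry_out:
  motion:
    - [0, 0, 0, 0, 0.5, 10, -0.2]
    - [0, 0, 0, 0, 1, 20, -0.2]
    - [0, 0, 0, 0, 1, 30, -0.2]
    - [0, 0, 0, 0, 1, 38, -0.2]
    - [0, 0, 0, 0, 1, 42, -0.2]

```text
clock: 17.18
position: [434.0, 334.7, 130.4]
ee_rot: [-0.45, 0.893, -0.0, -0.001]
contact_force: [-0.1, -0.4, -1.3]
gripper_width: 34.0
grasp_force: 11.4
```

>>> carry_out:
  motion:
    - [0, 0, 0, 0, 0, 0, -0.2]
    - [0, 0, 0, 0, 0, 0, -0.25]
    - [0, 0, 0, 0, 0, 0, -0.3]
    - [0, 0, 0, 0, 0, 0, -0.5]
    - [0, 0, 0, 0, 0, 0, -0.6]

```text
clock: 17.8
position: [434.3, 335.1, 131.6]
ee_rot: [-0.45, 0.893, 0.0, 0.0]
contact_force: [-0.4, 0.0, -0.7]
gripper_width: 30.8
grasp_force: 59.3
```

```bash
python3 - <<'E'
from h import *
st()
E
```

```text
17.8 [434.3 335.1 131.6] a -126.5 tilt 0.05 F [-0.4  0.  -0.7] w 30.8 59.3 j [ 0.95  0.37 -0.34  0.   -0.87 -1.59]
```

```bash
python3 - <<'E'
from h import *
plan([(434.3,335.1,258,-126.5,-.6,10),(483.4,-25.4,258,-86,-.6,15),(483.4,-25.4,200,-86,-.6,5)])
E
```

```text
[[0, 0, 0, 0, 0, -12.6, -0.6], [0, 0, 0, 0, 0, -25.3, -0.6], [0, 0, 0, 0, 0, -37.9, -0.6], [0, 0, 0, 0, 0, -50.6, -0.6], [0, 0, 0, 0, 0, -63.2, -0.6]]
[[0, 0, 0, 0, 0, -12.6, -0.6], [0, 0.001, 0, 0, 0, -25.3, -0.6], [0, 0.001, 0, 0, 0, -37.9, -0.6], [0, 0.001, 0, -0.1, 0, -50.5, -0.6], [0, 0.001, 0, -0.1, 0, -63.2, -0.6]]
[[0, 0, -0.047, 17.4, -16.9, 0, -0.6], [0, 0, -0.094, 34.8, -33.8, 0, -0.6], [0, 0, -0.141, 52.1, -50.8, 0, -0.6], [0, 0, -0.188, 69.5, -67.7, 0, -0.6], [0, 0, -0.236, 86.9, -84.6, 0, -0.6]]
[[0, 0, -0.047, 20.8, -12.4, 0, -0.6], [0, 0, -0.094, 41.7, -24.8, 0, -0.6], [0, 0, -0.141, 62.6, -37.2, 0.1, -0.6], [0, 0, -0.188, 83.4, -49.6, 0.1, -0.6], [0, 0, -0.235, 104.3, -62.0, 0.1, -0.6]]
[[0, 0, -0.047, 23.1, -7.2, 0, -0.6], [0, 0, -0.094, 46.3, -14.4, 0, -0.6], [0, 0, -0.141, 69.5, -21.6, 0, -0.6], [0, 0, -0.189, 92.6, -28.8, 0, -0.6], [0, 0, -0.236, 115.8, -36.0, 0, -0.6]]
[[0, 0, 0, 0, 0, 11.6, -0.6], [0, 0, 0, 0, 0, 23.2, -0.6], [0, 0, 0, 0, 0, 34.8, -0.6], [0, 0, 0, 0, 0, 46.4, -0.6], [0, 0, 0, 0, 0, 58.0, -0.6]]
```

>>> carry_out:
  motion:
    - [0, 0, 0, 0, 0, -5, -0.6]
    - [0, 0, 0, 0, 0, -15, -0.6]
    - [0, 0, 0, 0, 0, -28, -0.6]
    - [0, 0, 0, 0, 0, -45, -0.6]
    - [0, 0, 0, 0, 0, -63, -0.6]

```text
clock: 18.42
position: [434.2, 334.9, 195.5]
ee_rot: [-0.45, 0.893, 0.0, 0.0]
contact_force: [0.3, 0.1, -4.4]
gripper_width: 30.3
grasp_force: 59.6
```

>>> carry_out:
  motion:
    - [0, 0, 0, 0, 0, -18, -0.6]
    - [0, 0, 0, 0, 0, -36, -0.6]
    - [0, 0, 0, 0, 0, -52, -0.6]
    - [0, 0, 0, 0, 0, -63, -0.6]
    - [0, 0, 0, 0, 0, -63, -0.6]

```text
clock: 19.05
position: [434.4, 335.3, 258.2]
ee_rot: [-0.45, 0.893, 0.001, 0.001]
contact_force: [0.3, 0.4, -4.0]
gripper_width: 30.6
grasp_force: 59.7
```

>>> carry_out:
  motion:
    - [0, 0, -0.025, 9, -9, 0, -0.6]
    - [0, 0, -0.07, 26, -25, 0, -0.6]
    - [0, 0, -0.13, 47, -46, 0, -0.6]
    - [0, 0, -0.185, 68, -66, 0, -0.6]
    - [0, 0, -0.236, 86.9, -84.6, 0, -0.6]

```text
clock: 19.68
position: [450.1, 213.5, 256.3]
ee_rot: [-0.553, 0.833, 0.0, -0.001]
contact_force: [0.7, 0.1, -4.6]
gripper_width: 30.7
grasp_force: 59.8
```

>>> carry_out:
  motion:
    - [0, 0, -0.047, 20.8, -12.4, 0, -0.6]
    - [0, 0, -0.094, 41.7, -24.8, 0, -0.6]
    - [0, 0, -0.141, 62.6, -37.2, 0, -0.6]
    - [0, 0, -0.188, 83.4, -49.6, 0, -0.6]
    - [0, 0, -0.235, 104.3, -62, 0, -0.6]

```text
clock: 20.3
position: [466.4, 93.6, 256.4]
ee_rot: [-0.647, 0.763, 0.0, -0.001]
contact_force: [0.5, 0.1, -3.8]
gripper_width: 30.7
grasp_force: 59.8
```

>>> carry_out:
  motion:
    - [0, 0, -0.055, 26, -8, 0, -0.6]
    - [0, 0, -0.11, 54, -17, 0, -0.6]
    - [0, 0, -0.17, 83, -26, 0, -0.6]
    - [0, 0, -0.22, 105, -33, 0, -0.6]
    - [0, 0, -0.236, 115.8, -36, 0, -0.6]

```text
clock: 20.92
position: [482.7, -26.8, 256.3]
ee_rot: [0.731, -0.682, -0.001, 0.001]
contact_force: [0.5, 0.4, -4.1]
gripper_width: 30.8
grasp_force: 59.8
```

```bash
python3 - <<'E'
from h import *
st()
plan([(483.4,-25.4,200,-86,-.6,5)])
E
```

```text
20.93 [482.7 -26.8 256.3] a -86.0 tilt 0.12 F [ 0.5  0.4 -4.1] w 30.8 59.8 j [ 0.28  0.13 -0.31 -0.   -1.13 -0.21]
[[0, 0, 0, -0.3, -0.2, 11.3, -0.6], [0.001, 0, 0, -0.5, -0.3, 22.5, -0.6], [0.001, 0, 0, -0.8, -0.5, 33.8, -0.6], [0.002, 0, 0, -1.1, -0.7, 45.0, -0.6], [0.002, 0, -0.001, -1.4, -0.9, 56.3, -0.6]]
```

>>> carry_out:
  motion:
    - [0, 0, 0, 0, 0, 11, -0.6]
    - [0, 0, 0, -0.5, 0, 25, -0.6]
    - [0, 0, 0, -1, -0.5, 40, -0.6]
    - [0, 0, 0, -1, -0.5, 51, -0.6]
    - [0, 0, 0, -1, -0.5, 56, -0.6]

```text
clock: 21.55
position: [483.3, -24.4, 200.1]
ee_rot: [0.732, -0.682, -0.0, 0.001]
contact_force: [-0.5, -0.1, -3.5]
gripper_width: 30.7
grasp_force: 59.8
```

>>> carry_out:
  motion:
    - [0, 0, 0, 0, 0, 0, -0.6]
    - [0, 0, 0, 0, 0, 0, -0.6]

```text
clock: 21.8
position: [484.1, -24.5, 201.7]
ee_rot: [0.731, -0.682, 0.0, -0.0]
contact_force: [-0.0, -0.3, -3.6]
gripper_width: 30.5
grasp_force: 59.8
```

```bash
python3 - <<'E'
from h import *
st()
a=snap('top','t6.png'); b=snap('scene','s6.png')
up=lambda c,y0,y1,x0,x1,s:cv2.resize(c[y0:y1,x0:x1],None,fx=s,fy=s,interpolation=cv2.INTER_CUBIC)
o=np.zeros((600,800,3),np.uint8);o[:420,:600]=up(b['color'],150,220,300,400,6);cv2.imwrite('pics/c6.png',o[:420,:600])
E
```

```text
21.8 [484.1 -24.5 201.7] a -86.0 tilt 0.07 F [-0.  -0.3 -3.6] w 30.5 59.8 j [ 0.29  0.19 -0.39  0.   -0.99 -0.22]
```

View pics/c6.png

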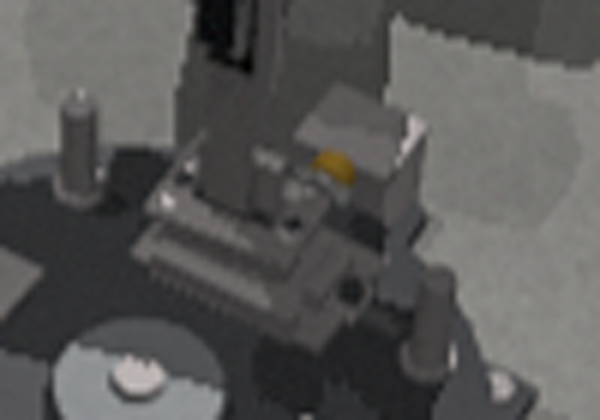

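The scene crop shows the bracket hovering level behind the rail and parallel to it. Its foot runs from (150,205) to (300,245), clear of the end stop at about (345,290).

>>> carry_out:
  motion:
    - [0, 0, 0, 0, 0, 3, -0.6]
    - [0, 0, 0, 0, 0, 6, -0.6]
    - [0, 0, 0, 0, 0, 8.5, -0.6]
    - [0, 0, 0, 0, 0, 10, -0.6]
    - [0, 0, 0, 0, 0, 10, -0.6]

```text
clock: 22.52
position: [483.6, -24.6, 191.1]
ee_rot: [0.731, -0.682, -0.0, 0.0]
contact_force: [-0.0, -0.7, -4.8]
gripper_width: 30.5
grasp_force: 59.8
```

>>> carry_out:
  motion:
    - [0, 0, 0, 0, 0, 0.5, -0.6]
    - [0, 0, 0, 0, 0, 1, -0.6]
    - [0, 0, 0, 0, 0, 1, -0.6]

```text
clock: 22.9
position: [483.7, -24.6, 190.2]
ee_rot: [0.731, -0.682, 0.0, -0.0]
contact_force: [0.4, 0.1, -3.5]
gripper_width: 30.7
grasp_force: 59.8
```

>>> carry_out:
  motion:
    - [0, 0, 0, 0, 0, 0.5, -0.6]
    - [0, 0, 0, 0, 0, 1, -0.6]
    - [0, 0, 0, 0, 0, 1, -0.6]

```text
clock: 23.28
position: [483.6, -24.6, 189.2]
ee_rot: [0.731, -0.682, -0.0, 0.0]
contact_force: [0.1, 0.4, -3.2]
gripper_width: 30.9
grasp_force: 59.8
```

>>> carry_out:
  motion:
    - [0, 0, 0, 0, 0, 0.5, -0.6]
    - [0, 0, 0, 0, 0, 0.7, -0.6]
    - [0, 0, 0, 0, 0, 0.7, -0.6]

```text
clock: 23.65
position: [483.7, -24.6, 188.6]
ee_rot: [0.731, -0.682, 0.0, -0.0]
contact_force: [-0.2, 0.2, -3.0]
gripper_width: 30.3
grasp_force: 59.9
```

>>> carry_out:
  motion:
    - [0, 0, 0, 0, 0, 0.3, -0.6]
    - [0, 0, 0, 0, 0, 0.5, -0.6]
    - [0, 0, 0, 0, 0, 0.5, -0.6]

```text
clock: 24.02
position: [483.9, -24.7, 188.6]
ee_rot: [0.732, -0.682, 0.0, -0.0]
contact_force: [-0.8, -0.7, 2.1]
gripper_width: 30.9
grasp_force: 60.5
```

>>> carry_out:
  motion:
    - [0, 0, 0, 0, -0.5, -0.3, -0.6]
    - [0, 0, 0, 0, -1.3, -0.3, -0.6]
    - [0, 0, 0, 0, -2.1, -0.3, -0.6]
    - [0, 0, 0, 0, -3, -0.3, -0.6]
    - [0, 0, 0, 0, -3, -0.3, -0.6]

```text
clock: 24.65
position: [485.9, -24.5, 188.1]
ee_rot: [0.731, -0.682, -0.001, 0.001]
contact_force: [-4.3, -0.4, 3.9]
gripper_width: 30.8
grasp_force: 61.5
```

>>> carry_out:
  motion:
    - [0, 0, 0, 0, -0.5, 0, -0.6]
    - [0, 0, 0, 0, -1, 0, -0.6]
    - [0, 0, 0, 0, -1, 0, -0.6]

```text
clock: 25.02
position: [487.0, -24.4, 188.1]
ee_rot: [0.731, -0.682, -0.001, 0.001]
contact_force: [-6.1, 0.3, 3.7]
gripper_width: 30.8
grasp_force: 61.1
```

>>> carry_out:
  motion:
    - [0, 0, 0, 0, 0, -0.4, -0.6]
    - [0, 0, 0, 0, -0.5, -0.4, -0.6]
    - [0, 0, 0, 0, -0.5, -0.4, -0.6]

```text
clock: 25.4
position: [488.7, -24.0, 188.2]
ee_rot: [0.731, -0.682, 0.0, -0.0]
contact_force: [-0.3, -0.6, -4.9]
gripper_width: 30.9
grasp_force: 59.8
```

>>> carry_out:
  motion:
    - [0, 0, 0, 0, -0.5, 0, -0.6]
    - [0, 0, 0, 0, -1, 0, -0.6]
    - [0, 0, 0, 0, -1, 0, -0.6]

```text
clock: 25.78
position: [489.3, -24.2, 188.7]
ee_rot: [0.731, -0.682, 0.0, -0.0]
contact_force: [0.1, 0.2, -4.2]
gripper_width: 30.9
grasp_force: 59.8
```

>>> carry_out:
  motion:
    - [0, 0, 0, 0, -0.5, 0, -0.6]
    - [0, 0, 0, 0, -1, 0, -0.6]
    - [0, 0, 0, 0, -1, 0, -0.6]

```text
clock: 26.15
position: [490.2, -24.2, 188.7]
ee_rot: [0.731, -0.682, 0.0, -0.0]
contact_force: [0.6, 1.1, -4.4]
gripper_width: 31.0
grasp_force: 59.8
```

>>> carry_out:
  motion:
    - [0, 0, 0, 0, -0.5, 0, -0.6]
    - [0, 0, 0, 0, -0.7, 0, -0.6]
    - [0, 0, 0, 0, -0.7, 0, -0.6]

```text
clock: 26.52
position: [490.8, -24.1, 188.7]
ee_rot: [0.731, -0.682, -0.0, 0.0]
contact_force: [0.1, -0.9, -4.0]
gripper_width: 31.2
grasp_force: 59.8
```

>>> carry_out:
  motion:
    - [0, 0, 0, 0, -0.5, 0, -0.6]
    - [0, 0, 0, 0, -0.8, 0, -0.6]
    - [0, 0, 0, 0, -0.8, 0, -0.6]

```text
clock: 26.9
position: [491.3, -24.1, 188.6]
ee_rot: [0.731, -0.682, -0.0, 0.0]
contact_force: [-1.2, 0.5, -3.3]
gripper_width: 30.4
grasp_force: 59.7
```

>>> carry_out:
  motion:
    - [0, 0, 0, 0, -0.5, 0, -0.6]
    - [0, 0, 0, 0, -0.8, 0, -0.6]
    - [0, 0, 0, 0, -0.8, 0, -0.6]

```text
clock: 27.28
position: [491.9, -24.0, 188.5]
ee_rot: [0.731, -0.682, -0.0, 0.001]
contact_force: [-2.2, 0.0, -2.8]
gripper_width: 31.0
grasp_force: 59.9
```

>>> carry_out:
  motion:
    - [0, 0, 0, 0, -0.4, 0, -0.6]
    - [0, 0, 0, 0, -0.8, 0, -0.6]
    - [0, 0, 0, 0, -0.8, 0, -0.6]

```text
clock: 27.65
position: [492.6, -24.0, 188.5]
ee_rot: [0.731, -0.682, -0.001, 0.001]
contact_force: [-3.7, 0.9, -1.8]
gripper_width: 30.8
grasp_force: 60.3
```

>>> carry_out:
  motion:
    - [0, 0, 0, -0.7, 0, 0, -0.6]
    - [0, 0, 0, -1.4, 0, 0, -0.6]
    - [0, 0, 0, -2.2, 0, 0, -0.6]
    - [0, 0, 0, -3, 0, 0, -0.6]
    - [0, 0, 0, -3, 0, 0, -0.6]

```text
clock: 28.28
position: [493.0, -21.1, 188.7]
ee_rot: [0.731, -0.682, 0.0, 0.0]
contact_force: [-3.0, -1.6, -4.2]
gripper_width: 30.7
grasp_force: 60.8
```

>>> carry_out:
  motion:
    - [0, 0, 0, -0.7, 0, 0, -0.6]
    - [0, 0, 0, -1.4, 0, 0, -0.6]
    - [0, 0, 0, -2, 0, 0, -0.6]
    - [0, 0, 0, -2, 0, 0, -0.6]

```text
clock: 28.78
position: [493.0, -19.0, 188.8]
ee_rot: [0.731, -0.682, 0.0, -0.0]
contact_force: [-2.9, -2.4, -4.0]
gripper_width: 30.5
grasp_force: 60.8
```

>>> carry_out:
  motion:
    - [0, 0, 0, -0.5, 0, 0, -0.6]
    - [0, 0, 0, -1, 0, 0, -0.6]
    - [0, 0, 0, -1, 0, 0, -0.6]

```text
clock: 29.15
position: [493.2, -17.8, 188.9]
ee_rot: [0.731, -0.682, 0.0, -0.0]
contact_force: [-2.5, -1.6, -3.6]
gripper_width: 30.7
grasp_force: 61.3
```

>>> carry_out:
  motion:
    - [0, 0, 0, -0.5, 0, 0, -0.6]
    - [0, 0, 0, -1, 0, 0, -0.6]
    - [0, 0, 0, -1, 0, 0, -0.6]

```text
clock: 29.52
position: [493.0, -16.9, 188.9]
ee_rot: [0.731, -0.682, 0.0, -0.0]
contact_force: [-2.6, -2.2, -2.7]
gripper_width: 30.6
grasp_force: 61.2
```

>>> carry_out:
  motion:
    - [0, 0, 0, -0.5, 0, 0, -0.6]
    - [0, 0, 0, -1, 0, 0, -0.6]
    - [0, 0, 0, -1, 0, 0, -0.6]

```text
clock: 29.9
position: [492.9, -15.9, 188.8]
ee_rot: [0.731, -0.682, 0.0, -0.0]
contact_force: [-2.1, -1.5, -3.2]
gripper_width: 30.6
grasp_force: 61.1
```

>>> carry_out:
  motion:
    - [0, 0, 0, -0.5, 0, 0, -0.6]
    - [0, 0, 0, -1, 0, 0, -0.6]
    - [0, 0, 0, -1, 0, 0, -0.6]

```text
clock: 30.28
position: [492.7, -14.9, 188.8]
ee_rot: [0.731, -0.682, 0.0, -0.0]
contact_force: [-1.7, -2.8, -2.5]
gripper_width: 30.9
grasp_force: 61.1
```

>>> carry_out:
  motion:
    - [0, 0, 0, -0.5, 0, 0, -0.6]
    - [0, 0, 0, -1, 0, 0, -0.6]
    - [0, 0, 0, -1, 0, 0, -0.6]

```text
clock: 30.65
position: [492.6, -13.9, 188.7]
ee_rot: [0.731, -0.682, 0.0, -0.0]
contact_force: [-0.6, -2.4, -2.4]
gripper_width: 30.7
grasp_force: 61.1
```

```bash
python3 - <<'E'
from h import *
st();print(read_state()['wrist_torque'].round(2))
b=snap('scene','s7.png');b0=load('s6.png')
up=lambda c,y0,y1,x0,x1,s:cv2.resize(c[y0:y1,x0:x1],None,fx=s,fy=s,interpolation=cv2.INTER_CUBIC)
cv2.imwrite('pics/c7.png',np.hstack([up(im['color'],120,220,310,380,5.6) for im in (b0,b)]))
E
```

```text
30.65 [492.6 -13.9 188.7] a -86.0 tilt 0.01 F [-0.6 -2.4 -2.4] w 30.7 61.1 j [ 0.3   0.21 -0.39 -0.   -0.96 -0.23]
[-0.85  0.6  -0.09]
```

View pics/c7.png

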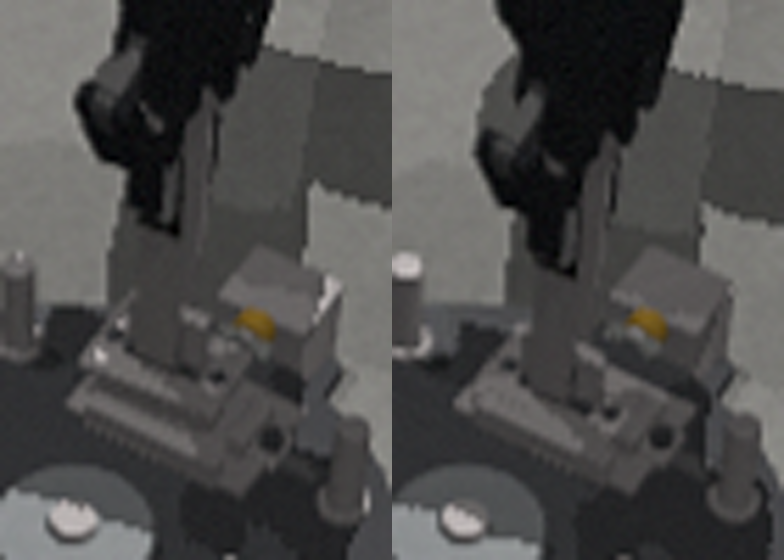

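```bash
python3 - <<'E'
from h import *
b=load('s6.png')
p=np.array([484.1,-24.5,201.7-128.6])
for d in [(8.5,10.6,-13),(7,10.6,-13),(7,8,-13),(7,6,-13),(7,4,-13)]:print(d,((proj(b,p+d)-proj(b,p))*5.6).round(1))
# subpixel shift by matching the lug-end/hole patch between pictures
g=[cv2.resize(cv2.cvtColor(load(f)['color'],cv2.COLOR_BGR2GRAY),None,fx=4,fy=4,interpolation=cv2.INTER_CUBIC) for f in('s6.png','s7.png')]
for nm,(x0,y0,x1,y1) in dict(rhole=(205,360,240,395),lhole=(105,312,132,345),lug=(180,300,235,390),arm=(120,240,215,340)).items():
    f=lambda x,y:(int((310+x/5.6)*4),int((120+y/5.6)*4))
    (a,c),(e,h)=f(x0,y0),f(x1,y1);T=g[0][c:h,a:e];S=g[1][c-20:h+50,a-30:e+30]
    r=cv2.matchTemplate(S,T,5);_,m,_,l=cv2.minMaxLoc(r);print(nm,round(m,2),np.array([l[0]-30,l[1]-20])*1.4)
E
```

```text
(8.5, 10.6, -13) [ 7.3 39.8]
(7, 10.6, -13) [ 9.  38.1]
(7, 8, -13) [ 4.5 35.3]
(7, 6, -13) [ 1.1 33.6]
(7, 4, -13) [-2.2 31.4]
rhole 0.88 [ 1.4 36.4]
lhole 0.79 [ 1.4 29.4]
lug 0.82 [ 1.4 36.4]
arm 0.63 [ 1.4 35. ]
```

Matching the foot between the two pictures shows the bracket moved about 6 mm in y while the TCP moved 10.6 mm. It is therefore already at the end stop and the tongs have pivoted slightly. I'll press it flat and hold it lightly to the rail.

>>> carry_out:
  motion:
    - [0, 0, 0, 0.5, -0.4, 0.2, -0.6]
    - [0, 0, 0, 1, -0.8, 0.4, -0.6]
    - [0, 0, 0, 1, -0.8, 0.6, -0.6]
    - [0, 0, 0, 1, -0.8, 0.6, -0.6]

```text
clock: 31.2
position: [493.1, -14.9, 188.2]
ee_rot: [0.731, -0.682, -0.0, 0.0]
contact_force: [-4.6, -1.0, 2.5]
gripper_width: 30.5
grasp_force: 61.6
```

>>> carry_out:
  motion:
    - [0, 0, 0, 0, 0, 0.3, -0.6]
    - [0, 0, 0, 0, 0, 0.5, -0.6]
    - [0, 0, 0, 0, 0, 0.5, -0.6]

```text
clock: 31.58
position: [493.2, -14.9, 188.0]
ee_rot: [0.731, -0.682, -0.0, 0.0]
contact_force: [-4.8, -0.9, 3.1]
gripper_width: 30.7
grasp_force: 62.2
```

>>> carry_out:
  motion:
    - [0, 0, 0, -0.5, 0, 0.3, -0.6]
    - [0, 0, 0, -1, 0, 0.6, -0.6]
    - [0, 0, 0, -1.5, 0, 0.6, -0.6]
    - [0, 0, 0, -1.5, 0, 0.6, -0.6]

```text
clock: 32.08
position: [493.1, -13.7, 187.5]
ee_rot: [0.732, -0.682, 0.0, 0.0]
contact_force: [-5.3, -3.5, 3.9]
gripper_width: 30.7
grasp_force: 62.0
```

```bash
python3 - <<'E'
from h import *
st()
b=snap('scene','s8.png')
g=[cv2.resize(cv2.cvtColor(load(f)['color'],cv2.COLOR_BGR2GRAY),None,fx=4,fy=4,interpolation=cv2.INTER_CUBIC) for f in('s7.png','s8.png')]
for nm,(x0,y0,x1,y1) in dict(rhole=(205,395,245,430),lhole=(105,345,132,380),lug=(185,340,240,425),post=(320,410,370,520),dials=(310,340,350,400)).items():
    f=lambda x,y:(int((310+x/5.6)*4),int((120+y/5.6)*4))
    (a,c),(e,h)=f(x0,y0),f(x1,y1);T=g[0][c:h,a:e];S=g[1][c-20:h+20,a-20:e+20]
    r=cv2.matchTemplate(S,T,5);_,m,_,l=cv2.minMaxLoc(r);print(nm,round(m,2),np.array([l[0]-20,l[1]-20])/4)
E
```

```text
32.08 [493.1 -13.7 187.5] a -86.0 tilt 0.06 F [-5.3 -3.5  3.9] w 30.7 62.0 j [ 0.3   0.22 -0.39  0.   -0.96 -0.23]
rhole 0.96 [ 0.   -0.25]
lhole 0.97 [0.   0.25]
lug 0.97 [-0.25  0.  ]
post 0.98 [0. 0.]
dials 1.0 [0. 0.]
```

>>> carry_out:
  motion:
    - [0, 0, 0, 0, 0, 0, -0.26]
    - [0, 0, 0, 0, 0, 0, -0.22]
    - [0, 0, 0, 0, 0, 0, -0.19]
    - [0, 0, 0, 0, 0, 0, -0.19]
    - [0, 0, 0, 0, 0, 0, -0.19]

```text
clock: 32.75
position: [493.5, -13.3, 187.0]
ee_rot: [0.731, -0.682, 0.0, -0.0]
contact_force: [0.4, 0.1, -2.8]
gripper_width: 34.5
grasp_force: 8.2
```

```bash
python3 - <<'E'
from h import *
st()
b=snap('scene','s9.png');t=snap('top','t9.png')
g=[cv2.resize(cv2.cvtColor(load(f)['color'],cv2.COLOR_BGR2GRAY),None,fx=4,fy=4,interpolation=cv2.INTER_CUBIC) for f in('s8.png','s9.png')]
for nm,(x0,y0,x1,y1) in dict(rhole=(205,395,245,430),lhole=(105,345,132,380),lug=(185,340,240,425),post=(320,410,370,520)).items():
    f=lambda x,y:(int((310+x/5.6)*4),int((120+y/5.6)*4))
    (a,c),(e,h)=f(x0,y0),f(x1,y1);T=g[0][c:h,a:e];S=g[1][c-20:h+20,a-20:e+20]
    r=cv2.matchTemplate(S,T,5);_,m,_,l=cv2.minMaxLoc(r);print(nm,round(m,2),np.array([l[0]-20,l[1]-20])/4)
E
```

```text
32.75 [493.5 -13.3 187. ] a -86.0 tilt 0.03 F [ 0.4  0.1 -2.8] w 34.5 8.2 j [ 0.3   0.22 -0.39 -0.   -0.96 -0.23]
rhole 0.93 [0.   0.25]
lhole 0.97 [0. 0.]
lug 0.92 [0. 0.]
post 0.99 [0. 0.]
```

>>> carry_out:
  motion:
    - [0, 0, 0, 0, 0, -4, -0.2]
    - [0, 0, 0, 0, 0, -12, -0.2]
    - [0, 0, 0, 0, 0, -25, -0.2]
    - [0, 0, 0, 0, 0, -45, -0.2]
    - [0, 0, 0, 0, 0, -68, -0.2]

```text
clock: 33.48
position: [493.3, -13.4, 256.4]
ee_rot: [0.731, -0.682, 0.0, -0.0]
contact_force: [1.0, -0.5, -2.3]
gripper_width: 34.6
grasp_force: 8.6
```

```bash
python3 - <<'E'
from h import *
st()
b=snap('scene','s10.png');t=snap('top','t10.png')
up=lambda c,y0,y1,x0,x1,s:cv2.resize(c[y0:y1,x0:x1],None,fx=s,fy=s,interpolation=cv2.INTER_CUBIC)
cv2.imwrite('pics/c8.png',np.hstack([up(b['color'],140,230,310,380,5.6),up(b['color'],60,150,310,380,5.6)]))
plan([(470,-180,258,-123,-.2,10),(450.5,-331,258,-160.5,-.2,10)])
E
```

```text
33.48 [493.3 -13.4 256.4] a -86.0 tilt 0.03 F [ 1.  -0.5 -2.3] w 34.6 8.6 j [ 0.3   0.15 -0.29  0.   -1.13 -0.23]
[[-0.001, 0, 0.065, 16.5, 3.7, 0, -0.2], [-0.001, 0.001, 0.129, 32.9, 7.4, 0, -0.2], [-0.002, 0.001, 0.194, 49.4, 11.0, 0.1, -0.2], [-0.003, 0.001, 0.259, 65.8, 14.7, 0.1, -0.2], [-0.004, 0.002, 0.323, 82.3, 18.4, 0.1, -0.2]]
[[0, 0, 0.065, 16.8, -1.7, 0.1, -0.2], [-0.001, 0, 0.13, 33.6, -3.5, 0.1, -0.2], [-0.002, 0, 0.194, 50.3, -5.2, 0.2, -0.2], [-0.003, 0.001, 0.259, 67.1, -7.0, 0.2, -0.2], [-0.003, 0.001, 0.323, 83.9, -8.7, 0.3, -0.2]]
[[0, 0, 0.065, 13.7, -6.6, 0, -0.2], [0, 0, 0.131, 27.5, -13.2, 0, -0.2], [0, 0, 0.196, 41.2, -19.7, 0, -0.2], [0, 0, 0.262, 54.9, -26.3, 0, -0.2], [0, 0, 0.327, 68.6, -32.9, 0, -0.2]]
[[0, 0, 0.066, 10.9, -10.7, 0, -0.2], [0, 0, 0.131, 21.8, -21.3, 0, -0.2], [0, 0, 0.197, 32.7, -31.9, 0, -0.2], [0, 0, 0.262, 43.6, -42.6, 0, -0.2], [0, 0, 0.328, 54.5, -53.2, 0, -0.2]]
```

View pics/c8.png

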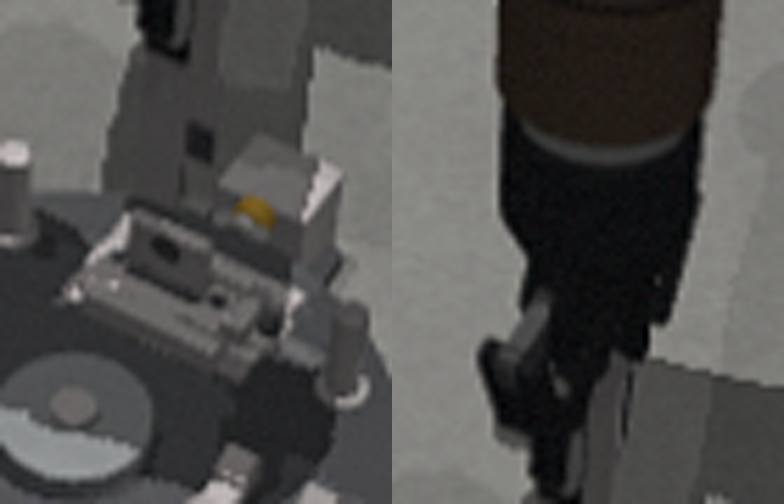

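The crop shows the bracket upright in the nest, with its foot behind the rail and against the end stop at about (235,310), and the tongs free above it. The tongs go back next, with a numeric check of the seating from the top view on the way.

>>> carry_out:
  motion:
    - [0, 0, 0.045, 10, 2, 0, -0.2]
    - [0, 0, 0.11, 27, 6, 0, -0.2]
    - [0, 0, 0.185, 46, 10, 0, -0.2]
    - [0, 0, 0.259, 65.8, 14.7, 0, -0.2]
    - [0, 0, 0.323, 82.3, 18.4, 0, -0.2]

```text
clock: 34.2
position: [479.8, -98.4, 254.2]
ee_rot: [-0.61, 0.792, 0.0, -0.001]
contact_force: [0.3, -0.8, -1.9]
gripper_width: 34.1
grasp_force: 8.6
```

>>> carry_out:
  motion:
    - [0, 0, 0.065, 16.8, -1.7, 0, -0.2]
    - [0, 0, 0.13, 33.6, -3.5, 0, -0.2]
    - [0, 0, 0.194, 50.3, -5.2, 0, -0.2]
    - [0, 0, 0.259, 67.1, -7, 0, -0.2]
    - [0, 0, 0.323, 83.9, -8.7, 0, -0.2]

```text
clock: 34.83
position: [468.0, -181.3, 255.0]
ee_rot: [-0.475, 0.88, -0.0, 0.0]
contact_force: [0.7, 0.5, -2.6]
gripper_width: 34.4
grasp_force: 8.6
```

>>> carry_out:
  motion:
    - [0, 0, 0.065, 13.7, -6.6, 0, -0.2]
    - [0, 0, 0.131, 27.5, -13.2, 0, -0.2]
    - [0, 0, 0.196, 41.2, -19.7, 0, -0.2]
    - [0, 0, 0.262, 54.9, -26.3, 0, -0.2]
    - [0, 0, 0.327, 68.6, -32.9, 0, -0.2]

```text
clock: 35.45
position: [458.3, -256.6, 255.0]
ee_rot: [-0.326, 0.945, 0.0, 0.0]
contact_force: [0.1, 0.7, -1.9]
gripper_width: 34.2
grasp_force: 8.6
```

>>> carry_out:
  motion:
    - [0, 0, 0.066, 10.9, -10.7, 0, -0.2]
    - [0, 0, 0.14, 23, -23, 0, -0.2]
    - [0, 0, 0.22, 37, -36, 0, -0.2]
    - [0, 0, 0.29, 48, -47, 0, -0.2]
    - [0, 0, 0.328, 54.5, -53.2, 0, -0.2]

```text
clock: 36.08
position: [448.3, -332.2, 254.8]
ee_rot: [-0.167, 0.986, 0.0, -0.0]
contact_force: [-0.4, 0.8, -1.8]
gripper_width: 34.6
grasp_force: 8.6
```

```bash
python3 - <<'E'
from h import *
st();plan([(450.5,-331,121.5,-160.5,-.2,10)])
t=snap('top','t11.png');snap('scene','s11.png');t0=load('t3.png')
rt=R.from_euler('z',3.7,degrees=True);n=np.array([488.1,-8.7,60])
# nest-frame rectified gray map at foot-top height, before/after: rows = nest y, cols= nest x
def prof(im,pts):
    g=cv2.cvtColor(im['color'],cv2.COLOR_BGR2GRAY).astype(np.float32);uv=np.array([proj(im,n+rt.apply(p)) for p in pts],np.float32)
    return cv2.remap(g,uv[:,:1],uv[:,1:],cv2.INTER_CUBIC).ravel().round().astype(int)
ys=np.arange(-56,44,2)
for x in(-16,-11,11,16):
    pts=[(x,y,6) for y in ys];print('x',x);print(dict(zip(ys.tolist(),prof(t,pts).tolist())))
xs=np.arange(-40,34,2)
for y in(-35,16):print('y',y,dict(zip(xs.tolist(),prof(t,[(x,y,6) for x in xs]).tolist())))
g=[cv2.cvtColor(i['color'],cv2.COLOR_BGR2GRAY).astype(np.float32) for i in(t0,t)]
for b in ((255,160,300,250),(330,160,355,250)):
    a=[q[b[1]:b[3],b[0]:b[2]] for q in g];print('dial shift px',cv2.phaseCorrelate(*a))
E
```

```text
36.08 [ 448.3 -332.2  254.8] a -160.7 tilt 0.02 F [-0.4  0.8 -1.8] w 34.6 8.6 j [-0.35  0.26 -0.14 -0.   -1.16 -0.89]
[[0, 0, 0, -0.3, 0, 13.3, -0.2], [0, 0, -0.001, -0.5, 0.1, 26.7, -0.2], [0, 0, -0.001, -0.8, 0.1, 40, -0.2], [0, 0, -0.002, -1.0, 0.2, 53.3, -0.2], [0, 0, -0.002, -1.3, 0.2, 66.6, -0.2]]
[[0, 0, 0, -0.2, 0, 13.4, -0.2], [0, 0, -0.001, -0.5, 0.1, 26.7, -0.2], [0, 0, -0.001, -0.7, 0.1, 40, -0.2], [0, 0, -0.002, -1.0, 0.2, 53.4, -0.2], [0, 0, -0.002, -1.2, 0.2, 66.7, -0.2]]
x -16
{-56: 79, -54: 79, -52: 88, -50: 103, -48: 109, -46: 112, -44: 125, -42: 151, -40: 169, -38: 171, -36: 172, -34: 172, -32: 172, -30: 171, -28: 170, -26: 171, -24: 171, -22: 170, -20: 171, -18: 171, -16: 172, -14: 172, -12: 172, -10: 173, -8: 174, -6: 174, -4: 174, -2: 174, 0: 173, 2: 172, 4: 172, 6: 173, 8: 173, 10: 173, 12: 173, 14: 173, 16: 173, 18: 174, 20: 174, 22: 175, 24: 165, 26: 154, 28: 147, 30: 152, 32: 158, 34: 169, 36: 175, 38: 183, 40: 187, 42: 192}
x -11
{-56: 81, -54: 81, -52: 84, -50: 93, -48: 100, -46: 121, -44: 141, -42: 164, -40: 173, -38: 169, -36: 165, -34: 161, -32: 158, -3
[... 1422 characters left out ...]
-12: 166, -10: 160, -8: 156, -6: 155, -4: 133, -2: 107, 0: 87, 2: 78, 4: 82, 6: 101, 8: 128, 10: 155, 12: 165, 14: 167, 16: 166, 18: 167, 20: 165, 22: 160, 24: 151, 26: 146, 28: 144, 30: 145, 32: 126}
y 16 {-40: 82, -38: 81, -36: 81, -34: 84, -32: 102, -30: 135, -28: 159, -26: 167, -24: 169, -22: 179, -20: 180, -18: 177, -16: 173, -14: 172, -12: 171, -10: 172, -8: 174, -6: 165, -4: 142, -2: 122, 0: 114, 2: 123, 4: 144, 6: 162, 8: 168, 10: 171, 12: 171, 14: 169, 16: 170, 18: 172, 20: 173, 22: 154, 24: 139, 26: 156, 28: 169, 30: 163, 32: 144}
dial shift px ((0.522318982932152, 0.26439954583165104), 1.041621738480933)
dial shift px ((0.3612370016590418, -0.0870510087916827), 0.9721498052808973)
```

The top-view profile shows the foot seated to within about 1–2 mm of the stop (seam near y=27 mm), which is too coarse to be sure. I'll use the closed tongs to nudge the lug end gently toward the stop.

```bash
python3 - <<'E'
from h import *
plan([(493.6,-62,255,-86,-.6,15),(493.6,-62,191,-86,-.6,10)])
E
```

```text
[[0, 0, -0.087, -8.8, 16.0, 0, -0.6], [0, 0, -0.174, -17.6, 32.0, 0, -0.6], [0, 0, -0.261, -26.4, 48.0, 0, -0.6], [0, 0, -0.347, -35.3, 63.9, -0.1, -0.6], [0, 0, -0.434, -44.1, 79.9, -0.1, -0.6]]
[[0, 0, -0.087, -14.7, 10.8, 0, -0.6], [0, 0, -0.174, -29.4, 21.6, 0, -0.6], [0, 0, -0.261, -44.1, 32.4, 0, -0.6], [0, 0, -0.348, -58.9, 43.2, 0, -0.6], [0, 0, -0.435, -73.6, 54.0, 0, -0.6]]
[[0, 0, -0.086, -17.9, 3.6, 0, -0.6], [0, 0, -0.173, -35.8, 7.2, -0.1, -0.6], [0, 0, -0.26, -53.7, 10.8, -0.1, -0.6], [0, 0, -0.347, -71.6, 14.4, -0.1, -0.6], [0, 0, -0.434, -89.5, 18.0, -0.1, -0.6]]
[[0, 0, 0, 0, 0, 6.4, -0.6], [0, 0, 0, 0, 0, 12.8, -0.6], [0, 0, 0, 0, 0, 19.2, -0.6], [0, 0, 0, 0, 0, 25.6, -0.6], [0, 0, 0, 0, 0, 32.0, -0.6]]
[[0, 0, 0, 0, 0, 6.4, -0.6], [0, 0, 0, 0, 0, 12.8, -0.6], [0, 0, 0, 0, 0, 19.2, -0.6], [0, 0, 0, 0, 0, 25.6, -0.6], [0, 0, 0, 0.1, 0, 32.0, -0.6]]
```

>>> carry_out:
  motion:
    - [0, 0, -0.05, -5, 9, 0, -0.3]
    - [0, 0, -0.13, -13, 24, 0, -0.6]
    - [0, 0, -0.23, -23, 43, 0, -0.6]
    - [0, 0, -0.33, -34, 62, 0, -0.6]
    - [0, 0, -0.434, -44, 80, 0, -0.6]

```text
clock: 36.8
position: [463.4, -239.2, 255.2]
ee_rot: [-0.38, 0.925, 0.0, 0.0]
contact_force: [-0.3, -0.3, -2.4]
gripper_width: 29.1
grasp_force: 59.1
```

>>> carry_out:
  motion:
    - [0, 0, -0.087, -14.7, 10.8, 0, -0.6]
    - [0, 0, -0.174, -29.4, 21.6, 0, -0.6]
    - [0, 0, -0.261, -44.1, 32.4, 0, -0.6]
    - [0, 0, -0.348, -58.9, 43.2, 0, -0.6]
    - [0, 0, -0.435, -73.6, 54, 0, -0.6]

```text
clock: 37.42
position: [478.1, -149.3, 255.2]
ee_rot: [-0.571, 0.821, -0.0, 0.0]
contact_force: [-0.3, 0.1, -2.6]
gripper_width: 29.4
grasp_force: 59.1
```

>>> carry_out:
  motion:
    - [0, 0, -0.086, -18, 3.6, 0, -0.6]
    - [0, 0, -0.19, -39, 8, 0, -0.6]
    - [0, 0, -0.29, -60, 12, 0, -0.6]
    - [0, 0, -0.38, -79, 16, 0, -0.6]
    - [0, 0, -0.434, -89.5, 18, 0, -0.6]

```text
clock: 38.05
position: [492.9, -59.3, 255.3]
ee_rot: [0.734, -0.679, 0.0, -0.0]
contact_force: [1.1, 0.4, -2.6]
gripper_width: 29.5
grasp_force: 59.2
```

```bash
python3 - <<'E'
from h import *
st();plan([(493.6,-62,191,-86,-.6,10)])
E
```

```text
38.05 [492.9 -59.3 255.3] a -85.6 tilt 0.03 F [ 1.1  0.4 -2.6] w 29.5 59.2 j [ 0.21  0.16 -0.28 -0.   -1.13 -0.13]
[[0, 0, 0.001, 0.3, 0, 6.4, -0.6], [0, 0, 0.002, 0.6, -0.1, 12.9, -0.6], [0, 0, 0.002, 0.8, -0.1, 19.3, -0.6], [0, 0, 0.003, 1.1, -0.2, 25.7, -0.6], [0, 0, 0.004, 1.4, -0.2, 32.1, -0.6]]
[[0, 0, 0.001, 0.2, -0.1, 6.5, -0.6], [0, 0, 0.001, 0.5, -0.1, 12.9, -0.6], [0, 0, 0.002, 0.8, -0.2, 19.3, -0.6], [0, 0, 0.003, 1.1, -0.2, 25.7, -0.6], [0, 0, 0.004, 1.3, -0.3, 32.2, -0.6]]
```

>>> carry_out:
  motion:
    - [0, 0, 0, 1, 0, 8, -0.6]
    - [0, 0, 0, 2, 0, 18, -0.6]
    - [0, 0, 0, 3, 0, 30, -0.6]
    - [0, 0, 0, 3, 0, 40, -0.6]
    - [0, 0, 0, 3, 0, 46, -0.6]

```text
clock: 38.67
position: [493.0, -64.3, 208.0]
ee_rot: [0.732, -0.681, -0.0, 0.001]
contact_force: [-0.0, -0.1, -2.0]
gripper_width: 29.7
grasp_force: 59.2
```

>>> carry_out:
  motion:
    - [0, 0, 0, 0, 0, 4, -0.6]
    - [0, 0, 0, 0, 0, 8, -0.6]
    - [0, 0, 0, 0, 0, 12, -0.6]
    - [0, 0, 0, 0, 0, 16, -0.6]
    - [0, 0, 0, 0, 0, 16, -0.6]

```text
clock: 39.3
position: [493.1, -63.9, 192.7]
ee_rot: [0.732, -0.681, -0.0, 0.0]
contact_force: [-0.9, -0.2, -2.6]
gripper_width: 29.4
grasp_force: 59.2
```

>>> carry_out:
  motion:
    - [0, 0, 0, -2, 0, 0, -0.6]
    - [0, 0, 0, -4, 0, 0, -0.6]
    - [0, 0, 0, -6, 0, 0, -0.6]
    - [0, 0, 0, -8, 0, 0, -0.6]
    - [0, 0, 0, -8, 0, 0, -0.6]

```text
clock: 39.92
position: [492.8, -55.8, 193.1]
ee_rot: [0.732, -0.681, 0.0, -0.0]
contact_force: [-0.6, -0.5, -1.9]
gripper_width: 29.6
grasp_force: 59.2
```

>>> carry_out:
  motion:
    - [0, 0, 0, -1, 0, 0, -0.6]
    - [0, 0, 0, -2, 0, 0, -0.6]
    - [0, 0, 0, -3, 0, 0, -0.6]
    - [0, 0, 0, -3, 0, 0, -0.6]

```text
clock: 40.42
position: [492.5, -52.9, 193.0]
ee_rot: [0.732, -0.681, 0.0, -0.0]
contact_force: [0.1, 0.1, -2.6]
gripper_width: 29.1
grasp_force: 59.2
```

>>> carry_out:
  motion:
    - [0, 0, 0, -1, 0, 0, -0.6]
    - [0, 0, 0, -2, 0, 0, -0.6]
    - [0, 0, 0, -3, 0, 0, -0.6]
    - [0, 0, 0, -3, 0, 0, -0.6]

```text
clock: 40.92
position: [492.3, -49.9, 193.0]
ee_rot: [0.732, -0.681, 0.0, -0.0]
contact_force: [-0.4, 0.7, -1.5]
gripper_width: 29.0
grasp_force: 59.2
```

>>> carry_out:
  motion:
    - [0, 0, 0, -1, 0, 0, -0.6]
    - [0, 0, 0, -2, 0, 0, -0.6]
    - [0, 0, 0, -2, 0, 0, -0.6]

```text
clock: 41.3
position: [492.2, -47.9, 193.0]
ee_rot: [0.732, -0.681, -0.0, -0.0]
contact_force: [-0.3, 0.6, -2.5]
gripper_width: 29.8
grasp_force: 59.2
```

>>> carry_out:
  motion:
    - [0, 0, 0, -1, 0, 0, -0.6]
    - [0, 0, 0, -2, 0, 0, -0.6]
    - [0, 0, 0, -2, 0, 0, -0.6]

```text
clock: 41.68
position: [492.0, -45.9, 193.0]
ee_rot: [0.732, -0.681, -0.0, 0.0]
contact_force: [-0.6, -0.3, -2.6]
gripper_width: 29.0
grasp_force: 59.2
```

>>> carry_out:
  motion:
    - [0, 0, 0, -1, 0, 0, -0.6]
    - [0, 0, 0, -2, 0, 0, -0.6]
    - [0, 0, 0, -2, 0, 0, -0.6]

```text
clock: 42.05
position: [491.9, -44.1, 193.1]
ee_rot: [0.732, -0.681, 0.0, 0.0]
contact_force: [-0.1, -2.1, -1.6]
gripper_width: 29.3
grasp_force: 59.2
```

>>> carry_out:
  motion:
    - [0, 0, 0, -1, 0, 0, -0.6]
    - [0, 0, 0, -2, 0, 0, -0.6]
    - [0, 0, 0, -2, 0, 0, -0.6]

```text
clock: 42.42
position: [491.8, -42.0, 193.1]
ee_rot: [0.732, -0.681, 0.0, 0.0]
contact_force: [-0.9, -0.9, -1.1]
gripper_width: 29.7
grasp_force: 59.2
```

```bash
python3 - <<'E'
from h import *
st();print(read_state()['wrist_torque'].round(2))
snap('scene','s12.png')
g=[cv2.resize(cv2.cvtColor(load(f)['color'],cv2.COLOR_BGR2GRAY),None,fx=4,fy=4,interpolation=cv2.INTER_CUBIC) for f in('s11.png','s12.png')]
for nm,(x0,y0,x1,y1) in dict(rhole=(205,395,245,430),lug=(165,340,235,425),post=(320,410,370,520)).items():
    f=lambda x,y:(int((310+x/5.6)*4),int((120+y/5.6)*4))
    (a,c),(e,h)=f(x0,y0),f(x1,y1);T=g[0][c:h,a:e];S=g[1][c-20:h+20,a-20:e+20]
    r=cv2.matchTemplate(S,T,5);_,m,_,l=cv2.minMaxLoc(r);print(nm,round(m,2),np.array([l[0]-20,l[1]-20])/4)
E
```

```text
42.42 [491.8 -42.  193.1] a -85.9 tilt 0.01 F [-0.9 -0.9 -1.1] w 29.7 59.2 j [ 0.24  0.21 -0.39  0.   -0.98 -0.17]
[-0.66 -0.03 -0.06]
rhole 0.92 [0.75 0.25]
lug 0.82 [0.5  0.25]
post 0.73 [-0.5 -4.5]
```

>>> carry_out:
  motion:
    - [0, 0, 0, -0.7, 0, 0, -0.6]
    - [0, 0, 0, -1.5, 0, 0, -0.6]
    - [0, 0, 0, -1.5, 0, 0, -0.6]

```text
clock: 42.85
position: [491.7, -40.6, 193.2]
ee_rot: [0.732, -0.681, 0.0, 0.0]
contact_force: [0.5, -2.5, -0.6]
gripper_width: 29.7
grasp_force: 59.2
```

>>> carry_out:
  motion:
    - [0, 0, 0, -0.7, 0, 0, -0.6]
    - [0, 0, 0, -1.5, 0, 0, -0.6]
    - [0, 0, 0, -1.5, 0, 0, -0.6]

```text
clock: 43.22
position: [491.6, -39.1, 193.2]
ee_rot: [0.732, -0.681, 0.0, 0.0]
contact_force: [0.5, -4.4, -0.5]
gripper_width: 29.4
grasp_force: 59.1
```

```bash
cat >m.py <<'E'
from h import *
import sys
def cmp(A,B):
    g=[cv2.resize(cv2.cvtColor(load(f)['color'],cv2.COLOR_BGR2GRAY),None,fx=4,fy=4,interpolation=cv2.INTER_CUBIC) for f in(A,B)]
    for nm,(x0,y0,x1,y1) in dict(rhole=(205,395,245,430),lug=(165,340,235,425),foot=(120,340,245,430),rail=(60,400,200,450),housing=(230,250,330,380),post=(325,410,370,470)).items():
        f=lambda x,y:(int((310+x/5.6)*4),int((120+y/5.6)*4))
        (a,c),(e,h)=f(x0,y0),f(x1,y1);T=g[0][c:h,a:e];S=g[1][c-12:h+12,a-12:e+12]
        r=cv2.matchTemplate(S,T,5);_,m,_,l=cv2.minMaxLoc(r);print(nm,round(m,2),np.array([l[0]-12,l[1]-12])/4)
E
python3 - <<'E'
from m import *
st();print(read_state()['wrist_torque'].round(2))
snap('scene','s13.png');cmp('s12.png','s13.png')
E
```

```text
43.23 [491.6 -39.1 193.2] a -85.9 tilt 0.03 F [ 0.5 -4.4 -0.5] w 29.4 59.1 j [ 0.25  0.21 -0.39  0.   -0.98 -0.18]
[-1.49 -0.17  0.01]
rhole 0.98 [0. 0.]
lug 0.97 [0. 0.]
foot 0.98 [0. 0.]
rail 0.98 [0. 0.]
housing 0.97 [0.5 0. ]
post 0.98 [0. 0.]
```

The push force rose to 4.4 N with no bracket or dial movement, so the bracket is firmly on the stop. I'll back off and return the tongs.

>>> carry_out:
  motion:
    - [0, 0, 0, 4, 0, 0, -0.6]
    - [0, 0, 0, 10, 0, 0, -0.6]
    - [0, 0, 0, 15, 0, -12, -0.6]
    - [0, 0, 0, 18, 0, -38, -0.6]
    - [0, 0, 0, 20, 0, -65, -0.6]

```text
clock: 43.9
position: [492.9, -59.1, 259.2]
ee_rot: [0.732, -0.681, -0.0, -0.0]
contact_force: [-0.2, 0.9, -0.9]
gripper_width: 29.6
grasp_force: 59.4
```

```bash
python3 - <<'E'
from h import *
st();plan([(450.5,-331,258,-160.5,-.2,15)])
E
```

```text
43.9 [492.9 -59.1 259.2] a -85.9 tilt 0.03 F [-0.2  0.9 -0.9] w 29.6 59.4 j [ 0.21  0.15 -0.28 -0.   -1.14 -0.14]
[[0, 0, 0.087, 17.9, 4.1, 0.1, -0.2], [0, 0, 0.174, 35.8, 8.2, 0.1, -0.2], [0, 0, 0.26, 53.6, 12.4, 0.2, -0.2], [0, 0, 0.347, 71.5, 16.5, 0.3, -0.2], [0, 0, 0.434, 89.4, 20.6, 0.3, -0.2]]
[[0, 0, 0.087, 17.9, -3.8, 0.1, -0.2], [0, 0, 0.174, 35.9, -7.6, 0.2, -0.2], [0, 0, 0.26, 53.9, -11.3, 0.2, -0.2], [0, 0, 0.347, 71.8, -15.1, 0.3, -0.2], [0, 0, 0.434, 89.8, -18.9, 0.4, -0.2]]
[[0, 0, 0.087, 14.7, -11.0, 0, -0.2], [0, 0, 0.174, 29.4, -21.9, 0.1, -0.2], [0, 0, 0.26, 44.1, -32.9, 0.2, -0.2], [0, 0, 0.347, 58.8, -43.9, 0.2, -0.2], [0, 0, 0.434, 73.5, -54.9, 0.3, -0.2]]
```

>>> carry_out:
  motion:
    - [0, 0, 0.06, 12, 3, 0, -0.6]
    - [0, 0, 0.15, 30, 7, 0, -0.6]
    - [0, 0, 0.25, 51, 12, 0, -0.6]
    - [0, 0, 0.345, 71, 16.5, 0, -0.6]
    - [0, 0, 0.434, 89.4, 20.6, 0, -0.6]

```text
clock: 44.52
position: [477.7, -150.6, 256.7]
ee_rot: [-0.566, 0.824, 0.001, -0.001]
contact_force: [0.2, -0.8, -2.2]
gripper_width: 28.9
grasp_force: 59.4
```

>>> carry_out:
  motion:
    - [0, 0, 0.087, 17.9, -3.8, 0, -0.6]
    - [0, 0, 0.174, 35.9, -7.6, 0, -0.6]
    - [0, 0, 0.26, 53.9, -11.3, 0, -0.6]
    - [0, 0, 0.347, 71.8, -15.1, 0, -0.6]
    - [0, 0, 0.434, 89.8, -18.9, 0, -0.6]

```text
clock: 45.15
position: [463.6, -241.0, 256.6]
ee_rot: [-0.375, 0.927, 0.001, -0.001]
contact_force: [0.5, -0.1, -2.1]
gripper_width: 29.6
grasp_force: 59.4
```

>>> carry_out:
  motion:
    - [0, 0, 0.087, 14.7, -11, 0, -0.6]
    - [0, 0, 0.19, 32, -24, 0, -0.5]
    - [0, 0, 0.3, 50, -38, 0, -0.35]
    - [0, 0, 0.39, 66, -49, 0, -0.25]
    - [0, 0, 0.434, 73.5, -54.9, 0, -0.2]

```text
clock: 45.78
position: [449.5, -331.8, 256.7]
ee_rot: [-0.167, 0.986, 0.001, -0.001]
contact_force: [-0.4, 0.0, -2.1]
gripper_width: 34.0
grasp_force: 8.8
```

>>> carry_out:
  motion:
    - [0, 0, 0, 0, 0, 0, -0.2]
    - [0, 0, 0, 0, 0, 0, -0.2]

```text
clock: 46.02
position: [450.5, -330.5, 257.7]
ee_rot: [-0.17, 0.985, 0.0, -0.0]
contact_force: [1.0, 0.4, -2.5]
gripper_width: 34.0
grasp_force: 8.8
```

```bash
python3 - <<'E'
from h import *
st();plan([(450.5,-331,122,-160.5,-.2,10)])
t=snap('top','t14.png');snap('scene','s14.png')
rt=R.from_euler('z',3.7,degrees=True);n=np.array([488.1,-8.7,60])
def prof(im,pts):
    g=cv2.cvtColor(im['color'],cv2.COLOR_BGR2GRAY).astype(np.float32);uv=np.array([proj(im,n+rt.apply(p)) for p in pts],np.float32)
    return cv2.remap(g,uv[:,:1],uv[:,1:],cv2.INTER_CUBIC).ravel().round().astype(int).tolist()
for x in(-16,-11,11):
    print(x,[prof(load(f),[(x,y,6) for y in range(-48,-37,2)])+['|']+prof(load(f),[(x,y,6) for y in range(20,34,2)]) for f in('t11.png','t14.png')])
for y in(-35,16):print(y,[prof(load(f),[(x,y,6) for x in range(-28,-15,2)])+['|']+prof(load(f),[(x,y,6) for x in range(16,32,2)]) for f in('t11.png','t14.png')])
# tongs lean: dark/grey tongs against bench is hard; print jaw tip prediction
b=load('s14.png');p=read_state()['position'];print('pred grip,tip px',proj(b,p+[0,0,5]),proj(b,p-[0,0,116.5]))
cv2.imwrite('pics/last.png',b['color'])
g=cv2.cvtColor(b['color'],cv2.COLOR_BGR2GRAY);u,v=proj(b,p-[0,0,116.5]).astype(int)
print(u,v);print(g[v-14:v+12:2,u-24:u+25:2])
E
```

```text
46.02 [ 450.5 -330.5  257.7] a -160.4 tilt 0.04 F [ 1.   0.4 -2.5] w 34.0 8.8 j [-0.34  0.26 -0.14 -0.   -1.17 -0.89]
[[0, 0, 0, 0, -0.1, 13.6, -0.2], [0, 0, 0, 0, -0.1, 27.1, -0.2], [0, 0, 0, 0, -0.2, 40.7, -0.2], [0, 0, 0, 0.1, -0.2, 54.3, -0.2], [0, 0, 0.001, 0.1, -0.3, 67.9, -0.2]]
[[0, 0, 0, 0, 0, 13.5, -0.2], [0, 0, 0, 0, -0.1, 27.1, -0.2], [0, 0, 0, 0, -0.2, 40.7, -0.2], [0.001, 0, 0, 0, -0.2, 54.3, -0.2], [0.001, 0, 0, 0, -0.3, 67.8, -0.2]]
-16 [[109, 112, 125, 151, 169, 171, '|', 174, 175, 165, 154, 147, 152, 158], [132, 148, 149, 151, 156, 167, '|', 174, 175, 163, 146, 135, 141, 153]]
-11 [[100, 121, 141, 164, 173, 169, '|', 174, 180, 167, 150, 152, 176, 199], [121, 139, 136, 136, 148, 163, '|', 174, 175, 162, 146, 153, 177, 199]]
11 [[121, 121, 126, 144, 162, 167, '|', 171, 170, 164, 145, 131, 135, 155], [135, 155, 155, 150, 149, 157, '|', 171, 171, 167, 148, 133, 135, 154]]
-35 [[164, 168, 157, 164, 177, 176, 172, '|', 166, 167, 165, 160, 151, 146, 144, 145], [164, 168, 157, 162, 175, 174, 171, '|', 167, 168, 160, 150, 146, 145, 143, 144]]
16 [[159, 167, 169, 179, 180, 17
[... 854 characters left out ...]
23  81  24  63 124 125  61  73  74 137
  132 137 133 130 130 131 131]
 [132 134 137 122 120 120 123 121 122  96  32 128 127 127 100  70  80 127
  135 134 136 132 133 135 131]
 [132 133 130 120 122 119 122 123 123 120  97 123 122 122  98  53 106 121
  128 132 131 133 132 130 131]
 [132 134 134 125 125 124 123 123 122 120 121 120 119 120 123 100 122 118
  118 125 132 132 132 132 130]
 [129 134 120 122 125 121 124 123 126 123 123 120 124 120 121 119 122 119
  116 118 127 132 131 129 127]
 [134 133 118 121 122 125 123 120 123 122 122 122 122 124 118 122 120 118
  118 118 118 126 129 130 125]
 [136 122 123 125 123 124 123 124 124 122 121 123 122 118 120 120 117 120
  120 118 116 116 116 128 129]]
```

The nudge took up the remaining gap, and the jaw tips hang at about (256,113) px against a predicted (256,111), so the tongs are upright. I'll insert them.

>>> carry_out:
  motion:
    - [0, 0, 0, 0, 0, 10, -0.2]
    - [0, 0, 0, 0, 0, 25, -0.2]
    - [0, 0, 0, 0, 0, 42, -0.2]
    - [0, 0, 0, 0, 0, 58, -0.2]
    - [0, 0, 0, 0, 0, 70, -0.2]

```text
clock: 46.75
position: [450.2, -330.7, 186.4]
ee_rot: [-0.17, 0.986, 0.0, -0.001]
contact_force: [0.6, 0.4, -2.9]
gripper_width: 34.3
grasp_force: 8.8
```

>>> carry_out:
  motion:
    - [0, 0, 0, 0, 0, 13, -0.2]
    - [0, 0, 0, 0, 0, 28, -0.2]
    - [0, 0, 0, 0, 0, 43, -0.2]
    - [0, 0, 0, 0, 0, 56, -0.2]
    - [0, 0, 0, 0, 0, 63, -0.2]

```text
clock: 47.38
position: [450.3, -330.8, 123.9]
ee_rot: [-0.17, 0.986, 0.0, -0.001]
contact_force: [-0.7, -0.2, -1.6]
gripper_width: 34.3
grasp_force: 8.8
```

>>> carry_out:
  motion:
    - [0, 0, 0, 0, 0, 0.7, -0.2]
    - [0, 0, 0, 0, 0, 1.4, -0.2]
    - [0, 0, 0, 0, 0, 2, -0.2]
    - [0, 0, 0, 0, 0, 2, -0.2]

```text
clock: 47.88
position: [450.7, -331.0, 123.4]
ee_rot: [-0.17, 0.986, -0.0, 0.0]
contact_force: [-0.0, 1.0, -3.7]
gripper_width: 34.5
grasp_force: 8.8
```

Still not on the floor; lower 2.5 mm more in fine steps.

>>> carry_out:
  motion:
    - [0, 0, 0, 0, 0, 0.7, -0.2]
    - [0, 0, 0, 0, 0, 1.4, -0.2]
    - [0, 0, 0, 0, 0, 2, -0.2]
    - [0, 0, 0, 0, 0, 2, -0.2]

```text
clock: 48.38
position: [450.6, -330.9, 121.1]
ee_rot: [-0.17, 0.986, -0.0, 0.0]
contact_force: [-0.4, 0.3, -1.5]
gripper_width: 34.1
grasp_force: 8.6
```

>>> carry_out:
  motion:
    - [0, 0, 0, 0, 0, 0.5, -0.2]
    - [0, 0, 0, 0, 0, 0.8, -0.2]
    - [0, 0, 0, 0, 0, 0.8, -0.2]

```text
clock: 48.75
position: [451.0, -331.1, 120.9]
ee_rot: [-0.17, 0.985, -0.0, 0.0]
contact_force: [-0.7, 0.2, 4.2]
gripper_width: 34.3
grasp_force: 7.0
```

>>> carry_out:
  motion:
    - [0, 0, 0, 0, 0, -0.5, -0.15]
    - [0, 0, 0, 0, 0, -0.5, -0.1]
    - [0, 0, 0, 0, 0, -0.5, 0.1]
    - [0, 0, 0, 0, 0, -0.5, 0.4]
    - [0, 0, 0, 0, 0, -0.5, 0.4]

```text
clock: 49.38
position: [450.6, -331.0, 120.6]
ee_rot: [-0.17, 0.986, -0.0, 0.0]
contact_force: [-0.2, 0.2, -0.4]
gripper_width: 60.0
grasp_force: 0.0
```

>>> carry_out:
  motion:
    - [0, 0, 0, 0, 0, -10, 0.4]
    - [0, 0, 0, 0, 0, -30, 0.4]
    - [0, 0, 0, 0, 0, -60, 0.4]
    - [0, 0, 0, 0, 0, -100, 0.4]
    - [0, 0, 0, 0, 0, -130, 0.4]

```text
clock: 50.0
position: [450.9, -331.2, 253.5]
ee_rot: [-0.17, 0.985, -0.001, 0.001]
contact_force: [0.5, 0.1, 0.0]
gripper_width: 59.5
grasp_force: 0.0
```

>>> carry_out:
  motion:
    - [0, 0, 0, 0, 0, 0, 0.4]
    - [0, 0, 0, 0, 0, 0, 0.4]
    - [0, 0, 0, 0, 0, 0, 0.4]

```text
clock: 50.38
position: [450.0, -330.6, 249.6]
ee_rot: [-0.17, 0.986, 0.001, -0.001]
contact_force: [0.2, 1.1, -0.2]
gripper_width: 59.9
grasp_force: 0.0
```

```bash
python3 - <<'E'
from m import *
st();b=snap('scene','s15.png');t=snap('top','t15.png')
# tongs: compare with the picture before they were taken
A=load('s2.png')['color'];d=cv2.cvtColor(cv2.absdiff(A[95:170,225:300],b['color'][95:170,225:300]),6);print('holder diff',d.max(),(d>40).sum())
g=[cv2.resize(cv2.cvtColor(i,6),None,fx=4,fy=4,interpolation=2) for i in(A,b['color'])]
T=g[0][412:540,996:1060];S=g[1][392:560,976:1080];r=cv2.matchTemplate(S,T,5);_,m,_,l=cv2.minMaxLoc(r);print('tongs match',m,(np.array(l)-20)/4)
cmp('s14.png','s15.png')
g3=[cv2.cvtColor(load(f)['color'],6).astype(np.float32)[160:230,255:330] for f in('t3.png','t15.png')];print('dial',cv2.phaseCorrelate(*g3))
for n,(x0,y0,x1,y1) in dict(can=(180,165,215,200),clamp=(265,125,320,153),prof=(410,150,470,200)).items():
    a=[cv2.cvtColor(load(f)['color'],6).astype(np.float32)[y0:y1,x0:x1] for f in('t3.png','t15.png')];print(n,cv2.phaseCorrelate(*a))
E
```

```text
50.38 [ 450.  -330.6  249.6] a -160.5 tilt 0.13 F [ 0.2  1.1 -0.2] w 59.9 0.0 j [-0.34  0.27 -0.15 -0.   -1.15 -0.89]
holder diff 132 1820
tongs match 0.8760381937026978 [ 1.75 -0.5 ]
rhole 0.99 [0. 0.]
lug 1.0 [0. 0.]
foot 1.0 [0. 0.]
rail 1.0 [0. 0.]
housing 1.0 [0. 0.]
post 1.0 [0. 0.]
dial ((0.2991823537269127, 0.21008813974027163), 1.0017885142785532)
can ((-0.03795333966021275, 0.054689987432549714), 1.0050717314912214)
clamp ((0.010612192044423097, 0.03137660846491386), 0.9972069902552498)
prof ((-0.17948424371146388, -0.08776847764456619), 0.6766176401774089)
```

```bash
python3 -c "
from bench import *
print(job_done())"
```

```text
the job is handed in; nothing more can be done
None
```

I handed the job in at about 50 s on the robot clock, with the corner nest clicked in at the housing, the bracket flat against the back rail and end stop, the tongs standing in their holder and the bystanders unmoved; the hand-in gave no pass/fail result.

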